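Load the paint shaker and run its clamp nut down

TASK

Get the paint shaker ready to run: stand a spare jar upright, lid up, fully down in every empty pocket, and leave the jars that are already in it and the things around it alone. Then swing the star clamp counter-clockwise by its orange knob to its stop, so that a pad lies over every lid, and screw the brass ring nut clockwise down the stud, about two turns, until it goes tight and the pads press on all four lids; spare jars that are not needed stay standing on the bench.

Things in the scene. Friction and masses are not known exactly. Their poses are not given: they have to be found in the camera images.
- shaker: Bench paint shaker, fixed: grey base 225 x 225 x 50 mm, blue square carriage 210 x 210 mm, its top 82 mm above the bench. Origin: bench level under its centre; z up; sides along its x and y, switch panel on -x. Four round pockets (48 mm across, 18 mm deep) 70 mm either way from the centre in x and y. A threaded stud 18 mm thick in the middle, top 207 mm above the bench.
- pocket0 (a point): Middle of the floor of pocket 0 of the shaker, 64 mm above the bench (pocket at +x, +y of the shaker).
- pocket1 (a point): Middle of the floor of pocket 1 of the shaker, 64 mm above the bench (pocket at -x, +y of the shaker).
- pocket2 (a point): Middle of the floor of pocket 2 of the shaker, 64 mm above the bench (pocket at -x, -y of the shaker).
- pocket3 (a point): Middle of the floor of pocket 3 of the shaker, 64 mm above the bench (pocket at +x, -y of the shaker).
- loaded0_c (a point): Paint jar that already stands in pocket 0 (absent in some starts), 42 mm across and 76 mm tall, white lid 40 mm across and 15 mm high on top. Point: its centre, half-way up; z axis up through the lid.
- loaded1_c (a point): Paint jar that already stands in pocket 1 (absent in some starts), 42 mm across and 76 mm tall, white lid 40 mm across and 15 mm high on top. Point: its centre, half-way up; z axis up through the lid.
- loaded2_c (a point): Paint jar that already stands in pocket 2 (absent in some starts), 42 mm across and 76 mm tall, white lid 40 mm across and 15 mm high on top. Point: its centre, half-way up; z axis up through the lid.
- loaded3_c (a point): Paint jar that already stands in pocket 3 (absent in some starts), 42 mm across and 76 mm tall, white lid 40 mm across and 15 mm high on top. Point: its centre, half-way up; z axis up through the lid.
- spare0_c (a point): Spare paint jar on the bench, same size as all the jars: 42 mm across, 76 mm tall, white lid on top, bottom-heavy (thick glass foot), about 140 g. Point: its centre, half-way up, 38 mm above its foot; z axis up through the lid. The spares vary in number (a reading of None: not there), but more stand ready than there are empty pockets.
- spare1_c (a point): Spare paint jar on the bench, same size as all the jars: 42 mm across, 76 mm tall, white lid on top, bottom-heavy (thick glass foot), about 140 g. Point: its centre, half-way up, 38 mm above its foot; z axis up through the lid. The spares vary in number (a reading of None: not there), but more stand ready than there are empty pockets.
- spare2_c (a point): Spare paint jar on the bench, same size as all the jars: 42 mm across, 76 mm tall, white lid on top, bottom-heavy (thick glass foot), about 140 g. Point: its centre, half-way up, 38 mm above its foot; z axis up through the lid. The spares vary in number (a reading of None: not there), but more stand ready than there are empty pockets.
- spare3_c (a point): Spare paint jar on the bench, same size as all the jars: 42 mm across, 76 mm tall, white lid on top, bottom-heavy (thick glass foot), about 140 g. Point: its centre, half-way up, 38 mm above its foot; z axis up through the lid. The spares vary in number (a reading of None: not there), but more stand ready than there are empty pockets.
- spare4_c (a point): Spare paint jar on the bench, same size as all the jars: 42 mm across, 76 mm tall, white lid on top, bottom-heavy (thick glass foot), about 140 g. Point: its centre, half-way up, 38 mm above its foot; z axis up through the lid. The spares vary in number (a reading of None: not there), but more stand ready than there are empty pockets.
- clamp: Star clamp, riding on the stud under the nut. Origin: on the stud's axis, level with the undersides of its pads. Four arms (12 mm wide, 8 mm thick, tops 12 mm above the origin) end in rubber pads 24 mm across, 99 mm from the stud, as far out as the jars. With the nut right up the pads are 12 mm higher than the lids; star at 0: an arm on either side of each pocket, 70 mm from its middle.
- star (a joint): Swing of the star about the stud, rad, counter-clockwise seen from above. 0: arms lie between the pockets (along the shaker's x and y), free for loading; 0.785: the stop, each pad over the middle of a pocket. It starts at 0 to 0.08; light friction (0.12 N m) keeps it where it is left.
- star_knob (a point): Orange upright finger knob, 14 mm thick and 30 mm tall, on the end of one arm, 99 mm from the stud (on the shaker's -x side when the star is at 0). Point: half-way up the knob, 15 mm above the arm.
- nut (a joint): Turn of the ring nut, rad, clockwise seen from above; 0: highest. It starts at 0 to 1.2, and the nut sinks 6 mm per turn. With jars in place the pads meet the lids at about 12.5 (2 turns from the top); from there the resistance rises, gently at first (each pad presses about 10 N half a radian later), and at 13.3 it stops dead. About 0.15 N m turns it before that; it stays where it is left.
- nut_grip (a point): Centre of the brass ring nut on the stud's axis: 48 mm across, 22 mm high, knurled rim. Point: half-way up it, 25 mm above the top of the star's arms; the stud stands at most 32 mm above this point. z axis up.
- tape_c (a point): Bystander: roll of green masking tape lying flat, 104 mm across, 24 mm high. Point: its centre.
- cup_c (a point): Bystander: white paper cup, 72 mm across, 85 mm tall. Point: its centre, 42 mm up.
- thinner_c (a point): Bystander: thinner can, 64 mm across, 150 mm tall. Point: its centre, 75 mm up.

How it is judged:
By the outcome, as a careful person would: the job done as asked, in the order asked, and still so for the second after the job is handed in, with the robot touching nothing.
Of loaded0, loaded1, loaded2, loaded3 only 1 to 2 are there at a start; the rules pass over those that are not, and their reading is None.
Of spare0, spare1, spare2, spare3, spare4 only 4 to 5 are there at a start; the rules pass over those that are not, and their reading is None.
At some moment in a run one of spare0, spare1, spare2, spare3, spare4 may be knocked a few centimetres aside while the robot is not near it.
It also fails if it takes over 200 s, if anything falls off the work surface, if the arm or the gripper's body presses on something with over 40 N, if the wrist force passes 120 N, or if a joint passes its speed limit or range.

ROBOT

A 7-joint arm with a two-finger parallel gripper is mounted at the origin on the work surface. World frame = base frame: x ahead of the robot, y to its left, z up, the work surface at z = 0. Lengths are in m, angles in rad, forces in N, time in s.
With the tool pointing down it reaches from about 0.425 to 0.875 m from the base axis. Payload 4.7 kg.
Tool frame: the origin (TCP) lies midway between the tips of the shut fingers; the grasp point (between the pads) lies 19 mm behind it (ctrl.grip_point_offset is the distance from the TCP to the grasp point, in m); z points along the fingers, y is the line along which they close (so a half turn about z gives the same grasp; the last joint's range is limited). The gripper opens to 87 mm and grips with 3 to 60 N. Pads are 19 mm wide; open, the fingers measure 117 mm over their backs; the gripper's body (75 mm by 190 mm) begins 51 mm behind the grasp point.
Start: joints at [1.201, 0.321, -0.07, 1.45, 0.023, 1.371, -0.057], TCP at [0.243, -0.603, 0.223] pointing down, gripper open.
Joint ranges: [-2.86, 2.86], [-0.3, 2.09], [-1.38, 1.24], [0.06, 2.45], [-1.56, 4.7], [0.09, 2.05], [-2.69, 2.69]. Speed limits (rad/s): [2.57, 2.57, 3.14, 3.14, 3.14, 3.14, 3.14].

INTERFACE

Orientations are given as a rotation vector (axis times angle).
In Python, from bench import ctrl gives the robot as it stands. The module is installed in compiled form; this text tells all that it offers.
- The arm moves only by the shell command python3 -m handwheel 'ROWS' [OPENING] [FORCE]. ROWS is JSON, a list of rows, each an object of numbers: "x", "y", "z": the shift along the tool's x, y, z in m; "wx", "wy", "wz": the turn, a rotation vector about the tool's x, y, z in degrees. A call has 1 to 10 rows; each row is the pose to reach, as a shift and turn from the pose commanded when the call began, along the tool's axes at that moment; what a row does not reach only later rows make up. A row lasts 1/12 s, in which the tool goes at most 41.7 mm and 7.16 degrees, less where a joint would pass 70% of its speed; a pose out of reach is approached as far as the arm can. A call with a gripper value outside its range is refused whole. OPENING is the finger opening in m, from 0 to 0.087, set as the call begins (- or left out, the last holds). The fingers move at their own pace and stop on an object; FORCE is the grip in N (left out, the last holds). Time passes only in rows, so rows that repeat a pose let the fingers close. It gives the time, the measured TCP pose, the force, the opening and the grip force at its end, in the units of the state.
- ctrl.get_state(): the state, without advancing time (a new reading comes with each control period).
- ctrl.get_image(name): name is "scene" or "top"; returns a dict with "image" (400x640x3 uint8, red, green, blue), "K" (3x3 intrinsics, pixels), "k1" (the pictures are not rectified: a ray, as slopes to the right and down, at radius r is drawn at 1 + k1 r^2 times it, then the intrinsics apply), "world_to_cam" (4x4, takes a point from world to camera coordinates). Camera axes: x right, y down, z forward; pixel columns grow to the right and rows downward; lengths in m; the calibration is good to about 2 mm. A picture is of the moment at which its call begins. There is no depth.
- ctrl.close_job(): hands the job in; it is judged then, once.
The state is a dict: "time": time; "joint_positions": joint angles; "qd": joint speeds; "joint_torque": joint torques, N m; "position": TCP position; "tool_rot": TCP orientation; "ft_force": force on the tool from outside, world axes, zero at the start; "torque": the same for the moment, N m; "grip_width": opening from 0.0 (shut) to 1.0 (fully open); "grip_force": force on a finger pad.
Only numpy, scipy, OpenCV 4.12 (cv2) and the standard library are available. Lean on these libraries where they do the work, as an engineer would, in place of code of your own. Each camera call takes 0.05 s, during which the arm holds its last target. There are 200 camera calls.

## Working session

There is one attempt and no reset: what is moved stays moved. The work goes in short steps, Python scripts to look and compute and a shell command to move; the robot and the scene stay as the last step left them, time stands still between calls to the robot, and variables do not carry over. Pictures are saved under pics/ and viewed, at most 14 in all, crops included, and the job is handed in when it is done.

```bash
mkdir -p pics; python3 - <<'E'
from bench import ctrl
import cv2,numpy as np
s=ctrl.get_state();print(s)
print(ctrl.grip_point_offset)
for n in("scene","top"):
    d=ctrl.get_image(n);cv2.imwrite(f"pics/{n}0.png",d["image"][...,::-1]);print(n,d["K"],d["k1"],d["world_to_cam"])
E
```

```text
{'time': 0.0, 'joint_positions': array([ 1.20109827,  0.32181354, -0.07005888,  1.45168646,  0.02259142,
        1.37077746, -0.05687571]), 'qd': array([-8.32824164e-04, -4.29585194e-04, -1.58586862e-05, -9.97516265e-05,
       -9.63173600e-04, -3.04336921e-04, -7.93203261e-04]), 'joint_torque': array([-5.76020702e-04, -4.91286027e+01, -4.03909441e-01, -3.12529099e+01,
       -6.37792144e-02,  4.36710985e-02,  1.74448469e-04]), 'position': array([ 0.24312388, -0.60222313,  0.22146169]), 'tool_rot': array([-3.08210769e+00, -5.98868347e-01,  7.18515418e-04]), 'ft_force': array([ 0.19446688, -0.48370727,  0.13749271]), 'torque': array([ 0.00498036, -0.055664  ,  0.00617041]), 'grip_force': 0.0, 'grip_width': 0.998486279118097}
0.0187
scene [[437.35556858   0.         316.10796184]
 [  0.         437.35556858 204.1538037 ]
 [  0.           0.           1.        ]] -0.11935239632427014 [[ 2.72225977e-02  9.99435649e-01  1.96802674e-02 -1.47100713e-03]
 [ 6.72137467e-01 -3.72782726e-03 -7.40416996e-01 -2.98440710e-01]
 [-7.39925777e-01  3.33839191e-02 -6.71859627e-01  1.64567717e+00]
 [ 0.00000000e+00  0.00000000e+00  0.00000000e+00  1.00000000e+00]]
top [[438.9784646    0.         319.85429404]
 [  0.         438.9784646  192.92948466]
 [  0.           0.           1.        ]] -0.0446800450125941 [[ 0.01270924 -0.99987655 -0.00923911 -0.01262619]
 [-0.99185241 -0.01143486 -0.12687806  0.60530561]
 [ 0.12675675  0.01077636 -0.99187529  1.33659466]
 [ 0.          0.          0.          1.        ]]
```

View pics/top0.png

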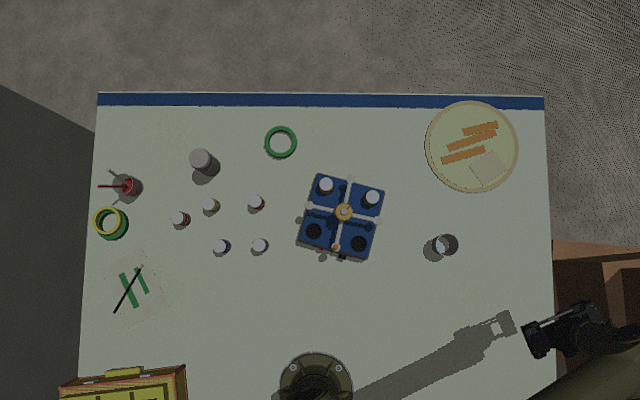

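View pics/scene0.png

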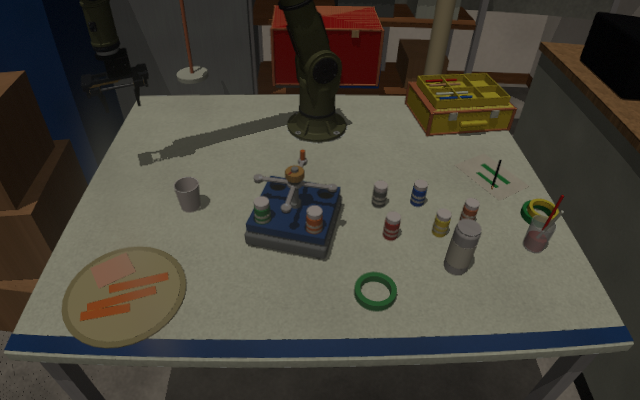

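Top view: the shaker is centred near (343,212). Jars are in its two far pockets at (326,185) and (372,197), and the near pockets at (313,231) and (358,243) are empty. Five spares stand at (181,219), (211,206), (256,203), (222,246) and (259,245), and the orange knob is near (335,247). The scene view agrees.

```bash
cat > h.py <<'E'
from bench import ctrl
import cv2,numpy as np
from scipy.spatial.transform import Rotation as R
def img(n):
    d=ctrl.get_image(n); return d
def ray(d,u,v):
    K=d["K"];k=d["k1"]
    p=cv2.undistortPoints(np.array([[[u,v]]],float),K,np.array([k,0,0,0.]))[0,0]
    T=d["world_to_cam"];Rm=T[:3,:3];c=-Rm.T@T[:3,3]
    return c,Rm.T@np.array([p[0],p[1],1])
def onz(d,u,v,z):
    c,r=ray(d,u,v);return c+r*(z-c[2])/r[2]
def proj(d,P):
    T=d["world_to_cam"];p=T[:3,:3]@np.asarray(P)+T[:3,3];x,y=p[0]/p[2],p[1]/p[2]
    f=1+d["k1"]*(x*x+y*y);K=d["K"];return np.array([K[0,0]*x*f+K[0,2],K[1,1]*y*f+K[1,2]])
def two(da,ua,db,ub):
    ca,ra=ray(da,*ua);cb,rb=ray(db,*ub)
    t=np.linalg.lstsq(np.c_[ra,-rb],cb-ca,rcond=None)[0]
    a=ca+t[0]*ra;b=cb+t[1]*rb;return (a+b)/2,np.linalg.norm(a-b)
def blobs(m,lo,hi):
    n,l,s,c=cv2.connectedComponentsWithStats(m.astype(np.uint8))
    return [(c[i].round(1),s[i]) for i in range(1,n) if lo<s[i,4]<hi]
E
python3 - <<'E'
from h import *
t=img("top");s=img("scene")
a=t["image"];b=s["image"]
cv2.imwrite("pics/topc.png",cv2.resize(a[140:280,160:400,::-1],None,fx=3.3,fy=3.3,interpolation=cv2.INTER_CUBIC))
cv2.imwrite("pics/scenec.png",cv2.resize(b[140:270,230:500,::-1],None,fx=2.9,fy=2.9,interpolation=cv2.INTER_CUBIC))
hsv=cv2.cvtColor(a,cv2.COLOR_RGB2HSV)
blue=cv2.inRange(hsv,(105,120,30),(125,255,255));blue[:150]=0;blue[280:]=0;blue[:,:280]=0;blue[:,400:]=0
blue=cv2.morphologyEx(blue,cv2.MORPH_CLOSE,np.ones((9,9)))
c=max(cv2.findContours(blue,0,1)[0],key=cv2.contourArea);r=cv2.minAreaRect(c);print(r)
bp=np.array([onz(t,*p,.082) for p in cv2.boxPoints(r)]);print(bp.round(4),bp.mean(0).round(4));print(np.linalg.norm(np.diff(bp,axis=0),axis=1))
for n,d in(("top",t),("scene",s)):
    h=cv2.cvtColor(d["image"],cv2.COLOR_RGB2HSV)
    print(n,"orange/brass",blobs(cv2.inRange(h,(5,110,90),(25,255,255)),8,3000))
E
```

```text
((341.6552429199219, 214.94708251953125), (69.91195678710938, 68.89849853515625), 15.679524421691895)
[[ 0.461   0.0559  0.082 ]
 [ 0.6631  0.0028  0.082 ]
 [ 0.6073 -0.2021  0.082 ]
 [ 0.4074 -0.1456  0.082 ]] [ 0.5347 -0.0723  0.082 ]
[0.20897465 0.21238512 0.20773254]
top orange/brass [(array([474.9, 134.8]), array([447, 121,  52,  31, 625], dtype=int32)), (array([462.7, 154.5]), array([441, 145,  45,  20, 331], dtype=int32)), (array([343. , 211.6]), array([335, 203,  17,  18, 171], dtype=int32)), (array([553.8, 245.9]), array([553, 240,   4,  15,  30], dtype=int32)), (array([563.2, 248.1]), array([557, 241,  15,  18, 104], dtype=int32)), (array([586.7, 248.3]), array([569, 242,  38,  15, 169], dtype=int32)), (array([335.6, 246.6]), array([334, 245,   4,   4,  15], dtype=int32)), (array([616.5, 249.5]), array([608, 246,  20,   9,  72], dtype=int32)), (array([635.2, 249. ]), array([630, 247,  10,   5,  23], dtype=int32)), (array([600.7, 253.1]), array([596, 251,  11,   5,  17], dtype=int32)), (array([554.3, 257.2]), array([553, 256,   4,   4,  11], dtype=int32)), (array([631.1, 262
[... 2324 characters left out ...]
, array([300, 150,   5,   3,  11], dtype=int32)), (array([294.1, 171.3]), array([285, 166,  19,  11, 106], dtype=int32)), (array([ 28.3, 208.5]), array([ 21, 202,  15,  12,  85], dtype=int32)), (array([  7.4, 212.8]), array([  2, 211,  11,   4,  23], dtype=int32)), (array([ 17.4, 212.5]), array([ 13, 210,  10,   5,  23], dtype=int32)), (array([310.4, 219. ]), array([307, 216,   8,   6,  13], dtype=int32)), (array([137.9, 282.2]), array([109, 272,  60,  22, 514], dtype=int32)), (array([ 27.1, 283.5]), array([ 14, 279,  24,  12, 139], dtype=int32)), (array([  4.3, 284.6]), array([  0, 281,  13,   9,  55], dtype=int32)), (array([114., 304.]), array([  79,  286,   77,   35, 1091], dtype=int32))]
```

View pics/topc.png

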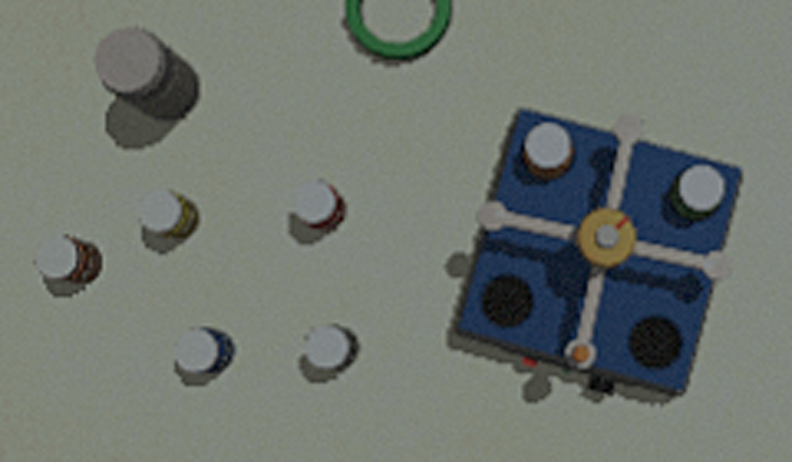

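View pics/scenec.png

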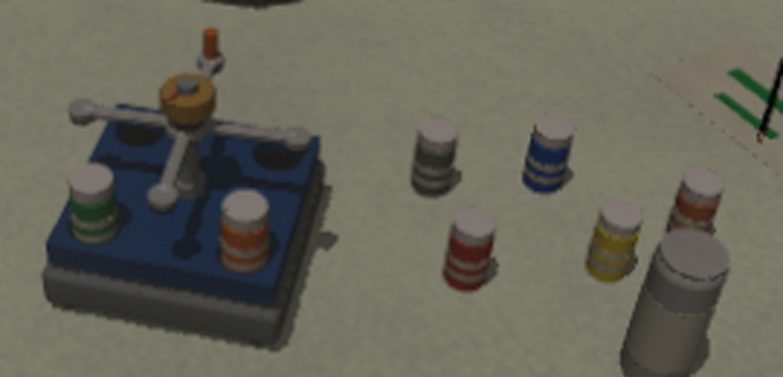

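The crops confirm it: pockets 1 and 2 (near side) are empty and the knob is on the -x arm. The grey, blue, red, yellow and orange spares are all upright. Next I'll measure exact positions.

```bash
cat >> h.py <<'E'
def lids(d,z,box):
    g=d["image"].min(2).astype(int);x0,y0,x1,y1=box
    m=np.zeros(g.shape,np.uint8);m[y0:y1,x0:x1]=(g[y0:y1,x0:x1]>150)
    return [(c,onz(d,*c,z).round(4),st[4]) for c,st in blobs(m,40,400)]
def goto(x,y,z,yaw):
    """shift/turn, tool axes, from measured pose to TCP (x,y,z) pointing down, closing line (tool y) at yaw deg (mod 180)"""
    s=ctrl.get_state();A=R.from_rotvec(s["tool_rot"]).as_matrix();best=None
    for k in(0,180):
        a=np.radians(yaw+k);Y=np.array([np.cos(a),np.sin(a),0]);Z=np.array([0,0,-1.]);B=np.c_[np.cross(Y,Z),Y,Z]
        w=np.degrees(R.from_matrix(A.T@B).as_rotvec())
        print("shift",(A.T@(np.array([x,y,z])-s["position"])).round(4),"turn",w.round(2),"q7",s["joint_positions"][6].round(2))
E
python3 - <<'E'
from h import *
t=img("top");s=img("scene");a=t["image"]
print(np.sort(a[196:212,250:264].min(2).ravel())[[0,50,100,150,200,220]],a[180:190,322:330].min(2).max())
for z,b in((.076,(160,190,280,262)),(.140,(315,172,385,208))):
    for thr in(110,125):
        g=a.min(2);m=np.zeros(g.shape,np.uint8);x0,y0,x1,y1=b;m[y0:y1,x0:x1]=g[y0:y1,x0:x1]>thr
        print(thr,[(c,onz(t,*c,z).round(4)[:2],st[2:]) for c,st in blobs(m,25,600)])
m=np.zeros(a.shape[:2],np.uint8);m[222:256,300:375]=a[222:256,300:375].max(2)<32
for c,st in blobs(m,40,600): print("hole",c,onz(t,*c,.078).round(4),st)
print("nut",onz(t,343,211.6,.199),two(t,(343,211.6),s,(294.1,171.3)))
print("knob",onz(t,335.6,246.6,.192),two(t,(335.6,246.3),s,(302,150.6)))
E
```

```text
[  5  64 110 127 130 136] 136
110 []
125 [(array([257.3, 208.7]), array([0.5501, 0.1838]), array([ 40,  35, 343], dtype=int32)), (array([266.3, 197.9]), array([0.5835, 0.1573]), array([17, 20, 72], dtype=int32)), (array([205.5, 202.2]), array([0.568 , 0.3433]), array([ 20,  14, 144], dtype=int32)), (array([274.5, 201.7]), array([0.5721, 0.132 ]), array([ 8, 10, 32], dtype=int32)), (array([187.1, 211.5]), array([0.5388, 0.3986]), array([15,  8, 31], dtype=int32)), (array([176.4, 217.2]), array([0.521 , 0.4308]), array([ 13,  13, 122], dtype=int32)), (array([191.7, 220.9]), array([0.5104, 0.3831]), array([15, 17, 38], dtype=int32)), (array([268.6, 238.9]), array([0.4592, 0.1469]), array([13,  7, 29], dtype=int32)), (array([256.9, 245.2]), array([0.4399, 0.1817]), array([ 19,  15, 129], dtype=int32)), (array([215.8, 246.8]), array([0.4333, 0.306 ]), array([ 27,  15, 142], dtype=int32)), (array([262.7, 255.4]), array([0.4097, 0.1634]), array([14, 12, 38], dtype=int32))]
110 [(array([325.5, 183.5]), array([ 0.6203, -0.0225]), array([ 13,  12, 125], dtype=int32)), (array([372. , 196.2]), array([ 0.5846, -0.1575]), array([ 13,  13, 133], dtype=int32))]
125 [(array([378.6, 176.7]), array([ 0.6421, -0.1769]), array([15, 11, 66], dtype=int32)), (array([325.6, 183.5]), array([ 0.6203, -0.0227]), array([ 12,  12, 114], dtype=int32)), (array([372.4, 196.4]), array([ 0.5841, -0.1586]), array([ 12,  12, 113], dtype=int32))]
hole [313.4 230.9] [0.4849 0.0122 0.078 ] [306 224  15  15 169]
hole [358.1 243.2] [ 0.4498 -0.1223  0.078 ] [351 236  15  15 168]
nut [ 0.53391332 -0.07129523  0.199     ] (array([ 0.53419875, -0.07232232,  0.19557847]), np.float64(0.0017616102201065127))
knob [ 0.43814891 -0.0519527   0.192     ] (array([ 0.43895216, -0.0523377 ,  0.19276422]), np.float64(0.0008240685109140101))
```

```bash
cat >> h.py <<'E'
def spares(d,thr=28,box=(160,190,300,275)):
    a=d["image"];h=cv2.cvtColor(cv2.GaussianBlur(a,(3,3),0),cv2.COLOR_RGB2HSV);x0,y0,x1,y1=box
    m=np.zeros(a.shape[:2],np.uint8);m[y0:y1,x0:x1]=((h[...,1]<thr)&(h[...,2]>110))[y0:y1,x0:x1]
    m=cv2.morphologyEx(m,cv2.MORPH_OPEN,np.ones((3,3)))
    return [(c,onz(d,*c,.076).round(4)[:2],st[2:]) for c,st in blobs(m,40,600)]
E
python3 - <<'E'
from h import *
t=img("top");h=cv2.cvtColor(t["image"],cv2.COLOR_RGB2HSV)
print(h[245,255:262].tolist(),h[225,240:244].tolist())
for q in(12,18,25):
    print(q);[print(*l) for l in spares(t,q)]
goto(.44,.18,.20,-15)
E
```

```text
[[85, 12, 130], [90, 13, 137], [94, 13, 134], [99, 13, 138], [94, 15, 135], [94, 13, 135], [101, 15, 137]] [[48, 23, 135], [46, 24, 136], [46, 28, 136], [40, 28, 136]]
12
[206.5 203.1] [0.5653 0.3401] [ 9 12 60]
[176.1 216.7] [0.5225 0.4318] [11 11 69]
18
[252.2 199.1] [0.5793 0.2003] [ 18  16 165]
[205.5 202.3] [0.5677 0.3433] [ 18  13 168]
[275.  203.4] [0.5669 0.1303] [ 6 12 48]
[176.3 216.9] [0.5219 0.4311] [ 12  14 135]
[266.8 216. ] [0.5283 0.1543] [ 20  12 126]
[278.4 221.2] [0.5129 0.1186] [10  9 53]
[288.5 232.7] [0.4786 0.0873] [ 12  23 146]
[218.2 245.4] [0.4376 0.2989] [ 13  13 133]
[257.7 244.3] [0.4426 0.1794] [ 14  13 139]
25
shift [ 0.4754 -0.652   0.0226] turn [-2.000e-02 -1.000e-02 -5.301e+01] q7 -0.06
shift [ 0.4754 -0.652   0.0226] turn [-1.0000e-02  3.0000e-02  1.2699e+02] q7 -0.06
```

```bash
python3 - <<'E'
from h import *
goto(.45,-.25,.33,-15)
t=img("top")
E
python3 -m handwheel '[{"z":-0.11}]'; python3 -m handwheel '[{"z":-0.11},{"z":-0.11}]'
```

```text
shift [ 0.3237 -0.2496 -0.1076] turn [-2.000e-02 -1.000e-02 -5.301e+01] q7 -0.06
shift [ 0.3237 -0.2496 -0.1076] turn [-1.0000e-02  3.0000e-02  1.2699e+02] q7 -0.06invalid input at $[0]: expected keys x, y, z, wx, wy, wz
invalid input at $[0]: expected keys x, y, z, wx, wy, wz
```

```bash
Z='x'; python3 -m handwheel '[{"x":0.15,"y":-0.12,"z":-0.108,"wx":0,"wy":0,"wz":-20},{"x":0.15,"y":-0.12,"z":-0.108,"wx":0,"wy":0,"wz":-20},{"x":0.15,"y":-0.12,"z":-0.108,"wx":0,"wy":0,"wz":-20},{"x":0.15,"y":-0.12,"z":-0.108,"wx":0,"wy":0,"wz":-20},{"x":0.15,"y":-0.12,"z":-0.108,"wx":0,"wy":0,"wz":-20},{"x":0.324,"y":-0.25,"z":-0.108,"wx":0,"wy":0,"wz":-53},{"x":0.324,"y":-0.25,"z":-0.108,"wx":0,"wy":0,"wz":-53},{"x":0.324,"y":-0.25,"z":-0.108,"wx":0,"wy":0,"wz":-53},{"x":0.324,"y":-0.25,"z":-0.108,"wx":0,"wy":0,"wz":-53},{"x":0.324,"y":-0.25,"z":-0.108,"wx":0,"wy":0,"wz":-53}]' 0.075 20
python3 -c "
from h import *
goto(.4426,.1794,.33,-15)"
```

```text
time: 1.23
position: [0.4408, -0.2643, 0.3305]
tool_rot: [2.486, 1.919, -0.0]
ft_force: [0.8, -0.4, -0.4]
grip_width: 0.866
grip_force: 0.0
shift [ 4.297e-01 -1.107e-01  1.000e-04] turn [0.05 0.05 0.32] q7 0.23
shift [ 4.297e-01 -1.107e-01  1.000e-04] turn [-8.0000e-02  7.0000e-02 -1.7968e+02] q7 0.23
```

```bash
python3 -m handwheel '[{"x":0.42,"y":-0.11,"z":0,"wx":0,"wy":0,"wz":0},{"x":0.42,"y":-0.11,"z":0,"wx":0,"wy":0,"wz":0},{"x":0.42,"y":-0.11,"z":0,"wx":0,"wy":0,"wz":0},{"x":0.42,"y":-0.11,"z":0,"wx":0,"wy":0,"wz":0},{"x":0.42,"y":-0.11,"z":0,"wx":0,"wy":0,"wz":0},{"x":0.42,"y":-0.11,"z":0,"wx":0,"wy":0,"wz":0},{"x":0.42,"y":-0.11,"z":0,"wx":0,"wy":0,"wz":0},{"x":0.42,"y":-0.11,"z":0,"wx":0,"wy":0,"wz":0},{"x":0.42,"y":-0.11,"z":0,"wx":0,"wy":0,"wz":0},{"x":0.42,"y":-0.11,"z":0,"wx":0,"wy":0,"wz":0}]'
python3 -m handwheel '[{"x":0.02,"y":0,"z":0,"wx":0,"wy":0,"wz":0},{"x":0.02,"y":0,"z":0,"wx":0,"wy":0,"wz":0},{"x":0.02,"y":0,"z":0,"wx":0,"wy":0,"wz":0},{"x":0.02,"y":0,"z":0,"wx":0,"wy":0,"wz":0},{"x":0.02,"y":0,"z":0,"wx":0,"wy":0,"wz":0}]'
cat >> h.py <<'E'
def spares(d,box=(150,185,300,290)):
    a=d["image"];h=cv2.cvtColor(cv2.GaussianBlur(a,(3,3),0),cv2.COLOR_RGB2HSV);x0,y0,x1,y1=box
    m=np.zeros(a.shape[:2],np.uint8);m[y0:y1,x0:x1]=((h[...,1]<40)&(h[...,0]>62)&(h[...,0]<120)&(h[...,2]>105))[y0:y1,x0:x1]
    m=cv2.morphologyEx(m,cv2.MORPH_OPEN,np.ones((3,3)))
    return [(c,onz(d,*c,.076).round(4)[:2],st[2:]) for c,st in blobs(m,40,600)]
E
python3 - <<'E'
from h import *
t=img("top");[print(*l) for l in spares(t)]
cv2.imwrite("pics/t2.png",t["image"][...,::-1])
goto(.4426,.1794,.052,-15)
E
```

```text
time: 2.07
position: [0.442, 0.1525, 0.3304]
tool_rot: [2.491, 1.911, 0.001]
ft_force: [1.8, 0.3, -0.4]
grip_width: 0.864
grip_force: 0.0
time: 2.48
position: [0.448, 0.1679, 0.3299]
tool_rot: [2.495, 1.908, -0.001]
ft_force: [0.6, -0.9, 0.1]
grip_width: 0.86
grip_force: 0.0
[207.4 203. ] [0.5657 0.3373] [ 12  11 104]
[259.  244.7] [0.4415 0.1754] [ 11  12 113]
shift [ 0.0098 -0.0082  0.2779] turn [-0.    0.04 -0.19] q7 -0.61
shift [ 0.0098 -0.0082  0.2779] turn [6.0000e-02 0.0000e+00 1.7981e+02] q7 -0.61
```

View pics/t2.png

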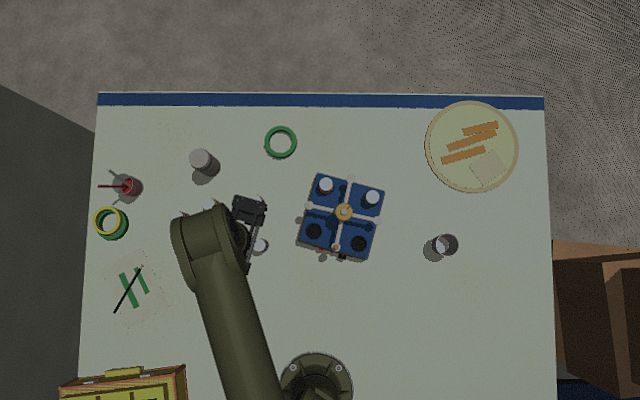

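View: the arm hangs over the spares with the grey jar's lid visible at (259,245). The gripper's long body lies along its closing line, as assumed.

```bash
python3 -c "
from h import *
goto(.4415,.1754,.0375,-15)"
python3 -m handwheel '[{"x":0.006,"y":-0.009,"z":0,"wx":0,"wy":0,"wz":0},{"x":0.006,"y":-0.009,"z":0.04,"wx":0,"wy":0,"wz":0},{"x":0.006,"y":-0.009,"z":0.08,"wx":0,"wy":0,"wz":0},{"x":0.006,"y":-0.009,"z":0.12,"wx":0,"wy":0,"wz":0},{"x":0.006,"y":-0.009,"z":0.16,"wx":0,"wy":0,"wz":0},{"x":0.006,"y":-0.009,"z":0.19,"wx":0,"wy":0,"wz":0},{"x":0.006,"y":-0.009,"z":0.2,"wx":0,"wy":0,"wz":0},{"x":0.006,"y":-0.009,"z":0.2,"wx":0,"wy":0,"wz":0},{"x":0.006,"y":-0.009,"z":0.2,"wx":0,"wy":0,"wz":0}]'
python3 - <<'E'
from h import *
t=img("top");[print(*l) for l in spares(t)]
goto(.4415,.1754,.0375,-15)
E
```

```text
shift [ 0.0057 -0.0082  0.2924] turn [-0.    0.04 -0.19] q7 -0.61
shift [ 0.0057 -0.0082  0.2924] turn [6.0000e-02 0.0000e+00 1.7981e+02] q7 -0.61
time: 3.28
position: [0.4411, 0.1782, 0.1311]
tool_rot: [-2.493, -1.912, -0.001]
ft_force: [-0.3, 0.4, 0.8]
grip_width: 0.861
grip_force: 0.0
[254.4 200.5] [0.5751 0.1934] [ 12  12 117]
[207.6 203.2] [0.5651 0.3367] [ 12  11 112]
[177.  217.3] [0.5207 0.4289] [ 11  11 103]
shift [-0.0032  0.0002  0.0944] turn [ 0.14 -0.08 -0.03] q7 -0.76
shift [-0.0032  0.0002  0.0944] turn [-1.2000e-01 -2.2000e-01  1.7997e+02] q7 -0.76
```

```bash

python3 -m handwheel '[{"x":-0.003,"y":0,"z":0.02,"wx":0,"wy":0,"wz":0},{"x":-0.003,"y":0,"z":0.045,"wx":0,"wy":0,"wz":0},{"x":-0.003,"y":0,"z":0.07,"wx":0,"wy":0,"wz":0},{"x":-0.003,"y":0,"z":0.085,"wx":0,"wy":0,"wz":0},{"x":-0.003,"y":0,"z":0.094,"wx":0,"wy":0,"wz":0},{"x":-0.003,"y":0,"z":0.094,"wx":0,"wy":0,"wz":0},{"x":-0.003,"y":0,"z":0.094,"wx":0,"wy":0,"wz":0}]'
python3 -m handwheel '[{"x":0,"y":0,"z":0,"wx":0,"wy":0,"wz":0},{"x":0,"y":0,"z":0,"wx":0,"wy":0,"wz":0},{"x":0,"y":0,"z":0,"wx":0,"wy":0,"wz":0},{"x":0,"y":0,"z":0,"wx":0,"wy":0,"wz":0},{"x":0,"y":0,"z":0,"wx":0,"wy":0,"wz":0},{"x":0,"y":0,"z":0,"wx":0,"wy":0,"wz":0}]' 0.03 20
python3 -m handwheel '[{"x":0,"y":0,"z":0,"wx":0,"wy":0,"wz":0},{"x":0,"y":0,"z":0,"wx":0,"wy":0,"wz":0},{"x":0,"y":0,"z":-0.02,"wx":0,"wy":0,"wz":0},{"x":0,"y":0,"z":-0.05,"wx":0,"wy":0,"wz":0},{"x":0,"y":0,"z":-0.09,"wx":0,"wy":0,"wz":0},{"x":0,"y":0,"z":-0.13,"wx":0,"wy":0,"wz":0},{"x":0,"y":0,"z":-0.15,"wx":0,"wy":0,"wz":0},{"x":0,"y":0,"z":-0.16,"wx":0,"wy":0,"wz":0},{"x":0,"y":0,"z":-0.16,"wx":0,"wy":0,"wz":0}]'
python3 - <<'E'
from h import *
goto(.485,.0129,.20,-14.8)
s=img("scene");cv2.imwrite("pics/s3.png",cv2.resize(s["image"][60:300,230:500,::-1],None,fx=2.4,fy=2.4))
E
```

```text
time: 3.92
position: [0.4411, 0.1754, 0.0374]
tool_rot: [2.492, 1.911, 0.003]
ft_force: [0.4, -0.2, 0.9]
grip_width: 0.859
grip_force: 0.0
time: 4.42
position: [0.4399, 0.1749, 0.0362]
tool_rot: [2.492, 1.912, 0.0]
ft_force: [-0.2, -0.5, -0.3]
grip_width: 0.494
grip_force: 0.0
time: 5.17
position: [0.441, 0.1752, 0.1977]
tool_rot: [2.491, 1.91, 0.004]
ft_force: [0.1, 0.4, -1.4]
grip_width: 0.477
grip_force: 20.0
shift [-0.1453  0.0846 -0.0021] turn [ 0.22 -0.03 -0.24] q7 -0.67
shift [-0.1453  0.0846 -0.0021] turn [-5.0000e-02 -3.4000e-01  1.7976e+02] q7 -0.67
```

View pics/s3.png

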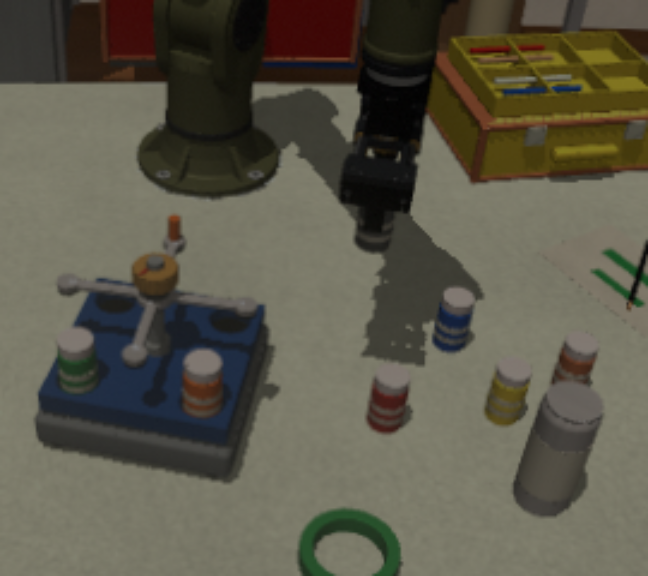

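The scene view shows the grey jar held upright in the gripper, with the other four spares standing.

```bash

python3 -m handwheel '[{"x":-0.03,"y":0.018,"z":-0.002,"wx":0,"wy":0,"wz":0},{"x":-0.06,"y":0.035,"z":-0.002,"wx":0,"wy":0,"wz":0},{"x":-0.09,"y":0.052,"z":-0.002,"wx":0,"wy":0,"wz":0},{"x":-0.12,"y":0.07,"z":-0.002,"wx":0,"wy":0,"wz":0},{"x":-0.136,"y":0.08,"z":-0.002,"wx":0,"wy":0,"wz":0},{"x":-0.1455,"y":0.0845,"z":-0.002,"wx":0,"wy":0,"wz":0},{"x":-0.1455,"y":0.0845,"z":-0.002,"wx":0,"wy":0,"wz":0},{"x":-0.1455,"y":0.0845,"z":-0.002,"wx":0,"wy":0,"wz":0},{"x":-0.1455,"y":0.0845,"z":-0.002,"wx":0,"wy":0,"wz":0},{"x":-0.1455,"y":0.0845,"z":-0.002,"wx":0,"wy":0,"wz":0}]'
python3 -c "
from h import *
goto(.485,.0129,.135,-14.8)"
```

```text
time: 6.05
position: [0.4833, 0.0147, 0.1977]
tool_rot: [-2.489, -1.916, 0.0]
ft_force: [0.1, -0.3, -1.3]
grip_width: 0.475
grip_force: 20.0
shift [-0.0013  0.0022  0.0627] turn [-0.04 -0.01 -0.02] q7 -0.34
shift [-0.0013  0.0022  0.0627] turn [-1.0000e-02  6.0000e-02  1.7998e+02] q7 -0.34
```

```bash

python3 -m handwheel '[{"x":-0.0013,"y":0.002,"z":0.015,"wx":0,"wy":0,"wz":0},{"x":-0.0013,"y":0.002,"z":0.035,"wx":0,"wy":0,"wz":0},{"x":-0.0013,"y":0.002,"z":0.05,"wx":0,"wy":0,"wz":0},{"x":-0.0013,"y":0.002,"z":0.06,"wx":0,"wy":0,"wz":0},{"x":-0.0013,"y":0.002,"z":0.068,"wx":0,"wy":0,"wz":0},{"x":-0.0013,"y":0.002,"z":0.068,"wx":0,"wy":0,"wz":0},{"x":-0.0013,"y":0.002,"z":0.068,"wx":0,"wy":0,"wz":0},{"x":-0.0013,"y":0.002,"z":0.068,"wx":0,"wy":0,"wz":0}]'
python3 - <<'E'
from h import *
goto(.485,.0129,.1010,-14.8)
s=img("scene");cv2.imwrite("pics/s4.png",cv2.resize(s["image"][90:270,230:410,::-1],None,fx=3.3,fy=3.3))
E
```

```text
time: 6.72
position: [0.486, 0.011, 0.1309]
tool_rot: [2.491, 1.912, 0.002]
ft_force: [0.4, -0.8, -1.4]
grip_width: 0.481
grip_force: 20.0
shift [ 0.0015 -0.0015  0.0299] turn [ 0.08 -0.01 -0.19] q7 -0.4
shift [ 0.0015 -0.0015  0.0299] turn [-2.0000e-02 -1.3000e-01  1.7981e+02] q7 -0.4
```

View pics/s4.png

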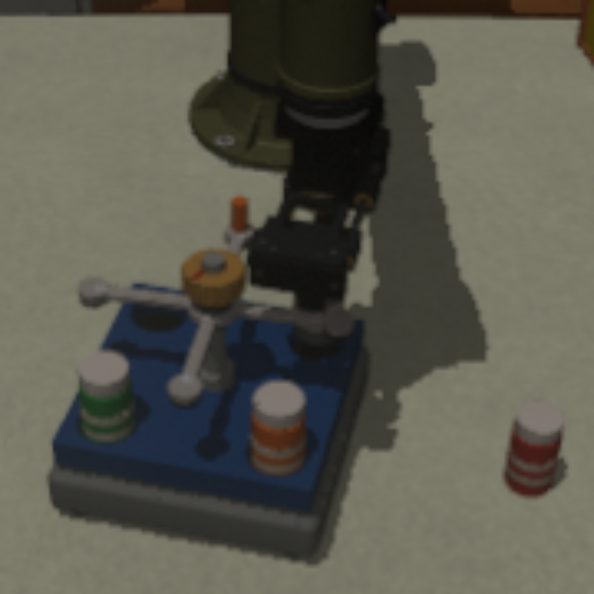

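The jar is over pocket 1, the body clears the knob and arm, and nothing is touched.

```bash

python3 -m handwheel '[{"x":0.001,"y":-0.001,"z":0,"wx":0,"wy":0,"wz":0},{"x":0.001,"y":-0.001,"z":0.006,"wx":0,"wy":0,"wz":0},{"x":0.001,"y":-0.001,"z":0.012,"wx":0,"wy":0,"wz":0},{"x":0.001,"y":-0.001,"z":0.018,"wx":0,"wy":0,"wz":0},{"x":0.001,"y":-0.001,"z":0.022,"wx":0,"wy":0,"wz":0},{"x":0.001,"y":-0.001,"z":0.026,"wx":0,"wy":0,"wz":0},{"x":0.001,"y":-0.001,"z":0.028,"wx":0,"wy":0,"wz":0},{"x":0.001,"y":-0.001,"z":0.028,"wx":0,"wy":0,"wz":0}]'
python3 -c "
from h import *
goto(.485,.0129,.1010,-14.8)"
```

```text
time: 7.43
position: [0.4842, 0.0121, 0.1014]
tool_rot: [-2.492, -1.912, 0.001]
ft_force: [-0.6, 0.2, -1.1]
grip_width: 0.481
grip_force: 20.0
shift [0.001  0.0005 0.0004] turn [-0.07 -0.   -0.2 ] q7 -0.43
shift [0.001  0.0005 0.0004] turn [-0.000e+00  1.100e-01  1.798e+02] q7 -0.43
```

```bash

python3 -m handwheel '[{"x":0,"y":0,"z":0.001,"wx":0,"wy":0,"wz":0},{"x":0,"y":0,"z":0.002,"wx":0,"wy":0,"wz":0},{"x":0,"y":0,"z":0.002,"wx":0,"wy":0,"wz":0}]'
python3 -m handwheel '[{"x":0,"y":0,"z":0,"wx":0,"wy":0,"wz":0},{"x":0,"y":0,"z":0,"wx":0,"wy":0,"wz":0},{"x":0,"y":0,"z":0,"wx":0,"wy":0,"wz":0},{"x":0,"y":0,"z":0,"wx":0,"wy":0,"wz":0}]' 0.062 20
python3 -m handwheel '[{"x":0,"y":0,"z":-0.02,"wx":0,"wy":0,"wz":0},{"x":0,"y":0,"z":-0.05,"wx":0,"wy":0,"wz":0},{"x":0,"y":0,"z":-0.09,"wx":0,"wy":0,"wz":0},{"x":0,"y":0,"z":-0.13,"wx":0,"wy":0,"wz":0},{"x":0,"y":0,"z":-0.17,"wx":0,"wy":0,"wz":0},{"x":0,"y":0,"z":-0.19,"wx":0,"wy":0,"wz":0},{"x":0,"y":0,"z":-0.19,"wx":0,"wy":0,"wz":0},{"x":0,"y":0,"z":-0.19,"wx":0,"wy":0,"wz":0}]'
python3 - <<'E'
from h import *
t=img("top");[print(*l) for l in spares(t,(150,185,345,290))]
goto(.4415,.29,.20,-15)
s=img("scene");cv2.imwrite("pics/s5.png",cv2.resize(s["image"][110:270,230:500,::-1],None,fx=2.9,fy=2.9))
E
```

```text
time: 7.68
position: [0.4849, 0.012, 0.1002]
tool_rot: [2.492, 1.912, 0.0]
ft_force: [-0.1, -0.0, -0.7]
grip_width: 0.477
grip_force: 20.0
time: 8.02
position: [0.4849, 0.012, 0.1002]
tool_rot: [2.492, 1.912, 0.0]
ft_force: [-0.6, 0.4, -0.0]
grip_width: 0.673
grip_force: 0.0
time: 8.68
position: [0.4853, 0.0121, 0.2911]
tool_rot: [2.491, 1.911, 0.002]
ft_force: [-1.2, 0.5, -0.8]
grip_width: 0.712
grip_force: 0.0
[254.4 200.4] [0.5754 0.1934] [ 12  12 116]
[207.6 203.2] [0.5651 0.3367] [ 12  11 110]
[177.  217.3] [0.5207 0.4289] [ 11  11 104]
[219.1 245.7] [0.4367 0.2961] [ 13  12 123]
shift [ 0.2575 -0.1135  0.0895] turn [-0.01  0.03 -0.01] q7 -0.3
shift [ 0.2575 -0.1135  0.0895] turn [5.0000e-02 1.0000e-02 1.7999e+02] q7 -0.3
```

View pics/s5.png

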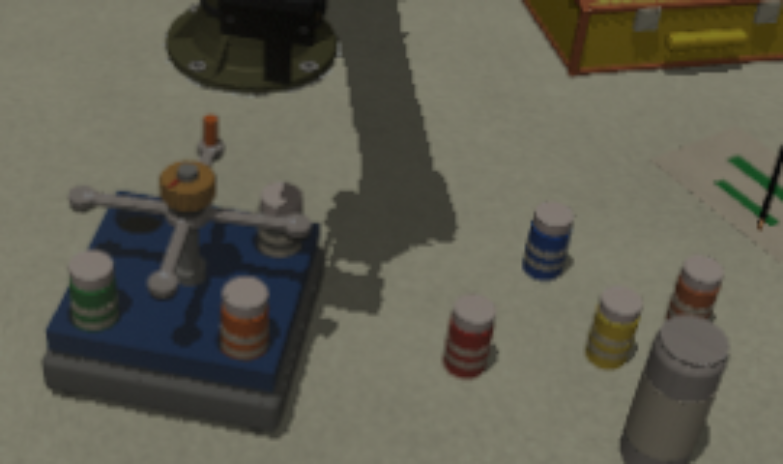

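The grey jar stands in pocket 1, lid up and at the same height as its neighbours. Next is the blue one.

```bash
python3 -c "
from h import *
goto(.4367,.2961,.20,-15)"
python3 -m handwheel '[{"x":0.262,"y":-0.109,"z":0,"wx":0,"wy":0,"wz":0},{"x":0.262,"y":-0.109,"z":0,"wx":0,"wy":0,"wz":0},{"x":0.262,"y":-0.109,"z":0,"wx":0,"wy":0,"wz":0},{"x":0.262,"y":-0.109,"z":0,"wx":0,"wy":0,"wz":0},{"x":0.262,"y":-0.109,"z":0,"wx":0,"wy":0,"wz":0},{"x":0.262,"y":-0.109,"z":0,"wx":0,"wy":0,"wz":0},{"x":0.262,"y":-0.109,"z":0,"wx":0,"wy":0,"wz":0},{"x":0.262,"y":-0.109,"z":0,"wx":0,"wy":0,"wz":0},{"x":0.262,"y":-0.109,"z":0,"wx":0,"wy":0,"wz":0},{"x":0.262,"y":-0.109,"z":0,"wx":0,"wy":0,"wz":0}]' 0.078
python3 - <<'E'
from h import *
t=img("top");[print(*l) for l in spares(t)]
goto(.4367,.2961,.0367,-15)
E
```

```text
shift [ 0.2623 -0.1191  0.0889] turn [-0.1   0.03 -0.01] q7 -0.3
shift [ 0.2623 -0.1191  0.0889] turn [5.0000e-02 1.6000e-01 1.7999e+02] q7 -0.3
time: 9.62
position: [0.4469, 0.2923, 0.2885]
tool_rot: [-2.492, -1.912, 0.004]
ft_force: [0.5, -0.4, 0.6]
grip_width: 0.895
grip_force: 0.0
[254.3 200.4] [0.5754 0.1938] [ 12  12 116]
[176.6 216.2] [0.524  0.4303] [10  9 71]
[220.  245.6] [0.437  0.2934] [ 11  13 108]
shift [ 0.002  -0.0113  0.2521] turn [-0.07  0.11 -0.11] q7 -1.0
shift [ 0.002  -0.0113  0.2521] turn [1.8000e-01 1.1000e-01 1.7989e+02] q7 -1.0
```

```bash

python3 -m handwheel '[{"x":0.001,"y":-0.011,"z":0,"wx":0,"wy":0,"wz":0},{"x":0.001,"y":-0.011,"z":0.04,"wx":0,"wy":0,"wz":0},{"x":0.001,"y":-0.011,"z":0.08,"wx":0,"wy":0,"wz":0},{"x":0.001,"y":-0.011,"z":0.12,"wx":0,"wy":0,"wz":0},{"x":0.001,"y":-0.011,"z":0.15,"wx":0,"wy":0,"wz":0},{"x":0.001,"y":-0.011,"z":0.16,"wx":0,"wy":0,"wz":0},{"x":0.001,"y":-0.011,"z":0.16,"wx":0,"wy":0,"wz":0},{"x":0.001,"y":-0.011,"z":0.16,"wx":0,"wy":0,"wz":0}]'
python3 - <<'E'
from h import *
t=img("top");[print(*l) for l in spares(t)]
s=img("scene");b=s["image"];h=cv2.cvtColor(b,cv2.COLOR_RGB2HSV)
m=cv2.inRange(h,(105,110,40),(125,255,255));m[:170]=0;m[215:]=0;m[:,:395]=0;m[:,450:]=0;print(blobs(m,10,500),proj(s,(.437,.2945,.030)))
goto(.437,.2945,.0367,-15)
E
```

```text
time: 10.33
position: [0.4374, 0.297, 0.1312]
tool_rot: [2.493, 1.911, 0.001]
ft_force: [0.1, 0.7, 1.0]
grip_width: 0.897
grip_force: 0.0
[254.4 200.4] [0.5754 0.1934] [ 12  12 114]
[207.8 203. ] [0.5657 0.3361] [ 12  11 105]
[178.3 215.4] [0.5266 0.4252] [ 9  8 53]
[(array([418.3, 192.7]), array([413, 187,  13,  10,  64], dtype=int32)), (array([416.3, 199.1]), array([412, 197,  10,   4,  12], dtype=int32)), (array([415.8, 203.7]), array([411, 201,  12,   5,  26], dtype=int32))] [417.23229668 194.87194445]
shift [-0.0038 -0.0006  0.0957] turn [ 0.17 -0.13 -0.05] q7 -1.12
shift [-0.0038 -0.0006  0.0957] turn [ -0.21  -0.27 179.95] q7 -1.12
```

```bash

python3 -m handwheel '[{"x":-0.003,"y":0,"z":0.02,"wx":0,"wy":0,"wz":0},{"x":-0.003,"y":0,"z":0.045,"wx":0,"wy":0,"wz":0},{"x":-0.003,"y":0,"z":0.07,"wx":0,"wy":0,"wz":0},{"x":-0.003,"y":0,"z":0.085,"wx":0,"wy":0,"wz":0},{"x":-0.003,"y":0,"z":0.095,"wx":0,"wy":0,"wz":0},{"x":-0.003,"y":0,"z":0.095,"wx":0,"wy":0,"wz":0},{"x":-0.003,"y":0,"z":0.095,"wx":0,"wy":0,"wz":0}]'
python3 -m handwheel '[{"x":0,"y":0,"z":0,"wx":0,"wy":0,"wz":0},{"x":0,"y":0,"z":0,"wx":0,"wy":0,"wz":0},{"x":0,"y":0,"z":0,"wx":0,"wy":0,"wz":0},{"x":0,"y":0,"z":0,"wx":0,"wy":0,"wz":0},{"x":0,"y":0,"z":0,"wx":0,"wy":0,"wz":0},{"x":0,"y":0,"z":0,"wx":0,"wy":0,"wz":0},{"x":0,"y":0,"z":0,"wx":0,"wy":0,"wz":0},{"x":0,"y":0,"z":0,"wx":0,"wy":0,"wz":0}]' 0.03 20
python3 -m handwheel '[{"x":0,"y":0,"z":-0.02,"wx":0,"wy":0,"wz":0},{"x":0,"y":0,"z":-0.05,"wx":0,"wy":0,"wz":0},{"x":0,"y":0,"z":-0.09,"wx":0,"wy":0,"wz":0},{"x":0,"y":0,"z":-0.13,"wx":0,"wy":0,"wz":0},{"x":0,"y":0,"z":-0.17,"wx":0,"wy":0,"wz":0},{"x":0,"y":0,"z":-0.21,"wx":0,"wy":0,"wz":0},{"x":0,"y":0,"z":-0.24,"wx":0,"wy":0,"wz":0},{"x":0,"y":0,"z":-0.25,"wx":0,"wy":0,"wz":0},{"x":0,"y":0,"z":-0.25,"wx":0,"wy":0,"wz":0}]'
python3 -c "
from h import *
goto(.4492,-.1225,.288,-14.8)"
```

```text
time: 11.02
position: [0.4366, 0.2948, 0.0359]
tool_rot: [-2.492, -1.912, -0.002]
ft_force: [0.5, 0.5, 0.6]
grip_width: 0.899
grip_force: 0.0
time: 11.68
position: [0.4359, 0.2943, 0.0351]
tool_rot: [-2.492, -1.912, 0.0]
ft_force: [-0.5, 0.1, 1.3]
grip_width: 0.48
grip_force: 20.0
time: 12.43
position: [0.4372, 0.2951, 0.2872]
tool_rot: [2.491, 1.911, 0.007]
ft_force: [-0.7, 0.4, -2.2]
grip_width: 0.474
grip_force: 20.0
shift [-0.4002  0.1199 -0.0012] turn [ 0.22 -0.13 -0.23] q7 -1.0
shift [-0.4002  0.1199 -0.0012] turn [ -0.21  -0.35 179.77] q7 -1.0
```

```bash

python3 -m handwheel '[{"x":-0.04,"y":0.012,"z":0,"wx":0,"wy":0,"wz":0},{"x":-0.08,"y":0.024,"z":0,"wx":0,"wy":0,"wz":0},{"x":-0.12,"y":0.036,"z":0,"wx":0,"wy":0,"wz":0},{"x":-0.16,"y":0.048,"z":0,"wx":0,"wy":0,"wz":0},{"x":-0.2,"y":0.06,"z":0,"wx":0,"wy":0,"wz":0},{"x":-0.24,"y":0.072,"z":0,"wx":0,"wy":0,"wz":0},{"x":-0.28,"y":0.084,"z":0,"wx":0,"wy":0,"wz":0},{"x":-0.32,"y":0.096,"z":0,"wx":0,"wy":0,"wz":0},{"x":-0.35,"y":0.105,"z":0,"wx":0,"wy":0,"wz":0},{"x":-0.37,"y":0.111,"z":0,"wx":0,"wy":0,"wz":0}]'
python3 -m handwheel '[{"x":-0.02,"y":0.006,"z":0,"wx":0,"wy":0,"wz":0},{"x":-0.03,"y":0.009,"z":0,"wx":0,"wy":0,"wz":0},{"x":-0.03,"y":0.009,"z":0,"wx":0,"wy":0,"wz":0},{"x":-0.03,"y":0.009,"z":0,"wx":0,"wy":0,"wz":0},{"x":-0.03,"y":0.009,"z":0,"wx":0,"wy":0,"wz":0}]'
python3 -c "
from h import *
goto(.4492,-.1225,.13,-14.8)"
```

```text
time: 13.27
position: [0.4453, -0.0965, 0.2819]
tool_rot: [-2.495, -1.903, 0.006]
ft_force: [-0.0, 0.2, -1.7]
grip_width: 0.478
grip_force: 20.0
time: 13.68
position: [0.4483, -0.1213, 0.2843]
tool_rot: [-2.489, -1.914, 0.0]
ft_force: [0.5, 0.0, -1.1]
grip_width: 0.477
grip_force: 20.0
shift [-0.0011  0.0014  0.1543] turn [-0.08 -0.05 -0.07] q7 0.01
shift [-0.0011  0.0014  0.1543] turn [-7.0000e-02  1.3000e-01  1.7993e+02] q7 0.01
```

```bash

python3 -m handwheel '[{"x":-0.001,"y":0.001,"z":0.03,"wx":0,"wy":0,"wz":0},{"x":-0.001,"y":0.001,"z":0.065,"wx":0,"wy":0,"wz":0},{"x":-0.001,"y":0.001,"z":0.1,"wx":0,"wy":0,"wz":0},{"x":-0.001,"y":0.001,"z":0.13,"wx":0,"wy":0,"wz":0},{"x":-0.001,"y":0.001,"z":0.15,"wx":0,"wy":0,"wz":0},{"x":-0.001,"y":0.001,"z":0.154,"wx":0,"wy":0,"wz":0},{"x":-0.001,"y":0.001,"z":0.154,"wx":0,"wy":0,"wz":0},{"x":-0.001,"y":0.001,"z":0.154,"wx":0,"wy":0,"wz":0}]'
python3 -c "
from h import *
t=img('top')
goto(.4492,-.1225,.1005,-14.8)"
```

```text
time: 14.35
position: [0.4501, -0.1238, 0.1322]
tool_rot: [2.49, 1.913, 0.001]
ft_force: [0.9, 0.5, -0.8]
grip_width: 0.478
grip_force: 20.0
shift [ 0.0013 -0.0018  0.0323] turn [ 0.17  0.03 -0.15] q7 -0.06
shift [ 0.0013 -0.0018  0.0323] turn [ 4.0000e-02 -2.7000e-01  1.7985e+02] q7 -0.06
```

```bash

python3 -m handwheel '[{"x":0.001,"y":-0.001,"z":0,"wx":0,"wy":0,"wz":0},{"x":0.001,"y":-0.001,"z":0.008,"wx":0,"wy":0,"wz":0},{"x":0.001,"y":-0.001,"z":0.014,"wx":0,"wy":0,"wz":0},{"x":0.001,"y":-0.001,"z":0.02,"wx":0,"wy":0,"wz":0},{"x":0.001,"y":-0.001,"z":0.025,"wx":0,"wy":0,"wz":0},{"x":0.001,"y":-0.001,"z":0.029,"wx":0,"wy":0,"wz":0},{"x":0.001,"y":-0.001,"z":0.031,"wx":0,"wy":0,"wz":0},{"x":0.001,"y":-0.001,"z":0.031,"wx":0,"wy":0,"wz":0},{"x":0.001,"y":-0.001,"z":0.031,"wx":0,"wy":0,"wz":0}]'
python3 -c "
from h import *
goto(.4492,-.1225,.1000,-14.8)"
```

```text
time: 15.15
position: [0.4485, -0.1232, 0.1]
tool_rot: [-2.492, -1.912, -0.0]
ft_force: [0.3, -0.4, -1.5]
grip_width: 0.473
grip_force: 20.0
shift [ 0.0009  0.0005 -0.    ] turn [ 0.  -0.  -0.2] q7 -0.08
shift [ 0.0009  0.0005 -0.    ] turn [ -0.   -0.  179.8] q7 -0.08
```

```bash

python3 -m handwheel '[{"x":0,"y":0,"z":0.001,"wx":0,"wy":0,"wz":0},{"x":0,"y":0,"z":0.0015,"wx":0,"wy":0,"wz":0},{"x":0,"y":0,"z":0.0015,"wx":0,"wy":0,"wz":0}]'
python3 -m handwheel '[{"x":0,"y":0,"z":0,"wx":0,"wy":0,"wz":0},{"x":0,"y":0,"z":0,"wx":0,"wy":0,"wz":0},{"x":0,"y":0,"z":0,"wx":0,"wy":0,"wz":0},{"x":0,"y":0,"z":0,"wx":0,"wy":0,"wz":0}]' 0.062 20
python3 -m handwheel '[{"x":0,"y":0,"z":-0.02,"wx":0,"wy":0,"wz":0},{"x":0,"y":0,"z":-0.05,"wx":0,"wy":0,"wz":0},{"x":0,"y":0,"z":-0.09,"wx":0,"wy":0,"wz":0},{"x":0,"y":0,"z":-0.13,"wx":0,"wy":0,"wz":0},{"x":0,"y":0,"z":-0.17,"wx":0,"wy":0,"wz":0},{"x":0,"y":0,"z":-0.19,"wx":0,"wy":0,"wz":0},{"x":0,"y":0,"z":-0.19,"wx":0,"wy":0,"wz":0}]'
python3 - <<'E'
from h import *
t=img("top");a=t["image"]
g=a.min(2);m=np.zeros(g.shape,np.uint8);m[170:262,300:390]=g[170:262,300:390]>105
print([(c,onz(t,*c,.14).round(4)[:2],st[2:]) for c,st in blobs(m,25,600)])
s=img("scene");b=s["image"][110:260,230:360,::-1]
cv2.imwrite("pics/s6.png",np.hstack([cv2.resize(b,(390,450)),cv2.resize(a[170:270,300:390,::-1],(405,450))]))
E
```

```text
time: 15.4
position: [0.4488, -0.1233, 0.0991]
tool_rot: [2.492, 1.912, 0.0]
ft_force: [-0.6, 1.4, 2.3]
grip_width: 0.478
grip_force: 20.0
time: 15.73
position: [0.4483, -0.1233, 0.0985]
tool_rot: [2.493, 1.912, -0.0]
ft_force: [-0.4, -0.4, -0.5]
grip_width: 0.673
grip_force: 0.0
time: 16.32
position: [0.451, -0.1238, 0.2939]
tool_rot: [2.486, 1.907, 0.006]
ft_force: [-0.1, 0.1, -0.3]
grip_width: 0.716
grip_force: 0.0
[(array([325.6, 183.4]), array([ 0.6206, -0.0227]), array([ 14,  14, 135], dtype=int32)), (array([372.6, 194.4]), array([ 0.5899, -0.1592]), array([13, 10, 87], dtype=int32)), (array([343.6, 210.9]), array([ 0.541 , -0.0755]), array([ 6,  6, 29], dtype=int32)), (array([312.1, 229.5]), array([0.4864, 0.0145]), array([ 13,  14, 143], dtype=int32)), (array([308.1, 255. ]), array([0.4137, 0.0249]), array([ 20,  15, 236], dtype=int32)), (array([329.9, 259.1]), array([ 0.4029, -0.0374]), array([10,  6, 38], dtype=int32))]
```

View pics/s6.png

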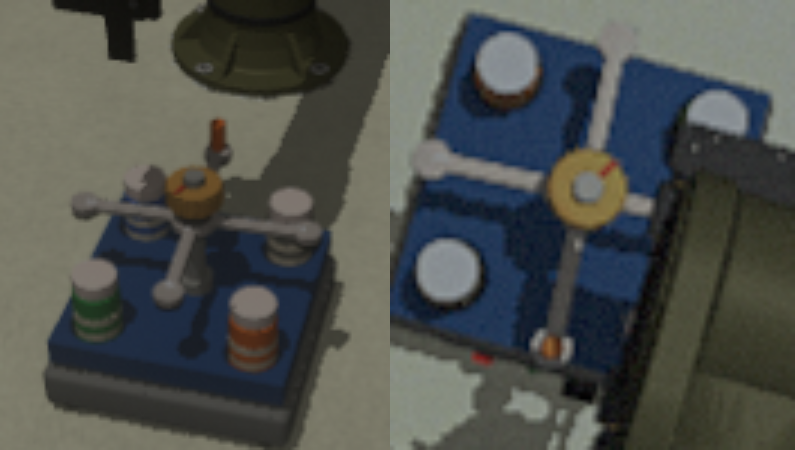

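Four jars now stand seated, lids level: the scene crop shows blue and grey in the near pockets. The knob is still where it was. I'll cage it next, with the closing line along the chord of its path.

```bash
python3 -c "
from h import *
goto(.4385,-.0522,.24,-81.3)"
python3 -m handwheel '[{"x":0.066,"y":-0.028,"z":0.02,"wx":0,"wy":0,"wz":66},{"x":0.066,"y":-0.028,"z":0.02,"wx":0,"wy":0,"wz":66},{"x":0.066,"y":-0.028,"z":0.02,"wx":0,"wy":0,"wz":66},{"x":0.066,"y":-0.028,"z":0.02,"wx":0,"wy":0,"wz":66},{"x":0.066,"y":-0.028,"z":0.02,"wx":0,"wy":0,"wz":66},{"x":0.066,"y":-0.028,"z":0.02,"wx":0,"wy":0,"wz":66},{"x":0.066,"y":-0.028,"z":0.02,"wx":0,"wy":0,"wz":66},{"x":0.066,"y":-0.028,"z":0.02,"wx":0,"wy":0,"wz":66},{"x":0.066,"y":-0.028,"z":0.02,"wx":0,"wy":0,"wz":66},{"x":0.066,"y":-0.028,"z":0.02,"wx":0,"wy":0,"wz":66}]' 0.04
python3 -m handwheel '[{"x":0,"y":0,"z":0,"wx":0,"wy":0,"wz":0},{"x":0,"y":0,"z":0,"wx":0,"wy":0,"wz":0},{"x":0,"y":0,"z":0,"wx":0,"wy":0,"wz":0}]'
python3 -c "
from h import *
goto(.4385,-.0522,.171,-81.3)"
```

```text
shift [ 0.0661 -0.0283  0.0488] turn [ 9.000e-02 -1.000e-02  6.628e+01] q7 0.01
shift [ 0.0661 -0.0283  0.0488] turn [ 2.0000e-02  1.1000e-01 -1.1372e+02] q7 0.01
time: 17.25
position: [0.4372, -0.0522, 0.2665]
tool_rot: [-3.131, -0.237, 0.005]
ft_force: [-0.8, -0.3, 0.1]
grip_width: 0.462
grip_force: 0.0
time: 17.5
position: [0.4379, -0.0522, 0.2676]
tool_rot: [-3.131, -0.248, 0.002]
ft_force: [0.5, -0.4, 0.6]
grip_width: 0.46
grip_force: 0.0
shift [0.0008 0.0002 0.0966] turn [-0.05  0.09  0.35] q7 -1.22
shift [0.0008 0.0002 0.0966] turn [-1.4000e-01 -7.0000e-02 -1.7965e+02] q7 -1.22
```

```bash

python3 -m handwheel '[{"x":0.001,"y":0,"z":0.025,"wx":0,"wy":0,"wz":0},{"x":0.001,"y":0,"z":0.05,"wx":0,"wy":0,"wz":0},{"x":0.001,"y":0,"z":0.075,"wx":0,"wy":0,"wz":0},{"x":0.001,"y":0,"z":0.09,"wx":0,"wy":0,"wz":0},{"x":0.001,"y":0,"z":0.096,"wx":0,"wy":0,"wz":0},{"x":0.001,"y":0,"z":0.096,"wx":0,"wy":0,"wz":0},{"x":0.001,"y":0,"z":0.096,"wx":0,"wy":0,"wz":0}]'
python3 -m handwheel '[{"x":0,"y":0,"z":0,"wx":0,"wy":0,"wz":0},{"x":0,"y":0,"z":0,"wx":0,"wy":0,"wz":0},{"x":0,"y":0,"z":0,"wx":0,"wy":0,"wz":0},{"x":0,"y":0,"z":0,"wx":0,"wy":0,"wz":0},{"x":0,"y":0,"z":0,"wx":0,"wy":0,"wz":0}]' 0.018 5
python3 - <<'E'
from h import *
t=img('top')
s=ctrl.get_state();A=R.from_rotvec(s["tool_rot"]).as_matrix()
C=np.array([.5345,-.0725]);p0=C+.099*np.array([np.cos(np.radians(167.8)),np.sin(np.radians(167.8))])
print(s["position"],s["grip_width"]*.087,p0)
for a in np.arange(167.8,215,5.0):
    p=C+.099*np.array([np.cos(np.radians(a)),np.sin(np.radians(a))])
    print(round(a,1),(A.T@np.append(p-p0,0)).round(4))
E
```

```text
time: 18.08
position: [0.4397, -0.052, 0.173]
tool_rot: [-3.132, -0.247, -0.001]
ft_force: [-0.7, -0.5, 0.4]
grip_width: 0.46
grip_force: 0.0
time: 18.5
position: [0.4397, -0.0522, 0.1729]
tool_rot: [3.131, 0.246, 0.001]
ft_force: [-0.5, -0.4, -1.3]
grip_width: 0.23
grip_force: 0.0
[ 0.4395656  -0.05211979  0.17279065] 0.019062433244437096 [ 0.43773583 -0.05157885]
167.8 [0. 0. 0.]
172.8 [-0.0028  0.0082  0.    ]
177.8 [-0.0048  0.0166  0.    ]
182.8 [-0.0061  0.0251  0.    ]
187.8 [-0.0067  0.0337  0.    ]
192.8 [-0.0065  0.0424  0.    ]
197.8 [-0.0055  0.0509  0.    ]
202.8 [-0.0038  0.0594  0.    ]
207.8 [-0.0014  0.0677  0.    ]
212.8 [0.0017 0.0758 0.    ]
```

```bash

python3 -m handwheel '[{"x":-0.0015,"y":0.004,"z":0,"wx":0,"wy":0,"wz":0},{"x":-0.003,"y":0.008,"z":0,"wx":0,"wy":0,"wz":0},{"x":-0.004,"y":0.0125,"z":0,"wx":0,"wy":0,"wz":0},{"x":-0.005,"y":0.0165,"z":0,"wx":0,"wy":0,"wz":0},{"x":-0.0055,"y":0.021,"z":0,"wx":0,"wy":0,"wz":0},{"x":-0.006,"y":0.025,"z":0,"wx":0,"wy":0,"wz":0},{"x":-0.0065,"y":0.0295,"z":0,"wx":0,"wy":0,"wz":0},{"x":-0.0067,"y":0.0335,"z":0,"wx":0,"wy":0,"wz":0},{"x":-0.0066,"y":0.038,"z":0,"wx":0,"wy":0,"wz":0},{"x":-0.0065,"y":0.042,"z":0,"wx":0,"wy":0,"wz":0}]'
python3 -m handwheel '[{"x":0.0005,"y":0.0045,"z":0,"wx":0,"wy":0,"wz":0},{"x":0.001,"y":0.0085,"z":0,"wx":0,"wy":0,"wz":0},{"x":0.002,"y":0.013,"z":0,"wx":0,"wy":0,"wz":0},{"x":0.003,"y":0.017,"z":0,"wx":0,"wy":0,"wz":0},{"x":0.004,"y":0.021,"z":0,"wx":0,"wy":0,"wz":0},{"x":0.005,"y":0.025,"z":0,"wx":0,"wy":0,"wz":0},{"x":0.0055,"y":0.027,"z":0,"wx":0,"wy":0,"wz":0},{"x":0.0055,"y":0.027,"z":0,"wx":0,"wy":0,"wz":0}]'
python3 - <<'E'
from h import *
t=img('top');s=img("scene")
goto(.4492,-.1225,.173,-81.3)
print(ctrl.get_state()["ft_force"])
cv2.imwrite("pics/s7.png",np.hstack([cv2.resize(s["image"][110:260,230:360,::-1],(390,450)),cv2.resize(t["image"][170:270,300:390,::-1],(405,450))]))
E
```

```text
time: 19.38
position: [0.4396, -0.0951, 0.1725]
tool_rot: [3.132, 0.246, 0.0]
ft_force: [-0.6, 2.3, 0.5]
grip_width: 0.208
grip_force: 0.7
time: 20.05
position: [0.4496, -0.121, 0.1726]
tool_rot: [3.132, 0.245, 0.001]
ft_force: [-0.1, 1.2, -0.2]
grip_width: 0.205
grip_force: 0.0
shift [-0.0007  0.0017 -0.0003] turn [ 0.04 -0.05  0.28] q7 -1.19
shift [-0.0007  0.0017 -0.0003] turn [ 8.0000e-02  6.0000e-02 -1.7972e+02] q7 -1.19
[-0.26979159 -0.93335629  0.0870664 ]
```

View pics/s7.png

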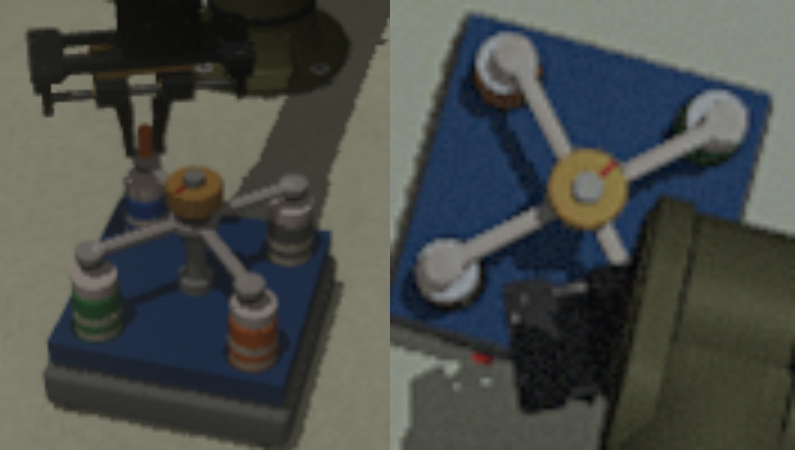

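The pads are nearly over the lids (pixels lag slightly short of centre). I'll push on to the stop in small steps, watching force.

```bash
for i in 1; do
python3 -m handwheel '[{"x":0.001,"y":0.003,"z":0,"wx":0,"wy":0,"wz":0},{"x":0.001,"y":0.003,"z":0,"wx":0,"wy":0,"wz":0},{"x":0.001,"y":0.003,"z":0,"wx":0,"wy":0,"wz":0}]'; done
python3 -m handwheel '[{"x":0.001,"y":0.002,"z":0,"wx":0,"wy":0,"wz":0},{"x":0.001,"y":0.002,"z":0,"wx":0,"wy":0,"wz":0},{"x":0.001,"y":0.002,"z":0,"wx":0,"wy":0,"wz":0}]'
python3 -m handwheel '[{"x":0.001,"y":0.002,"z":0,"wx":0,"wy":0,"wz":0},{"x":0.001,"y":0.002,"z":0,"wx":0,"wy":0,"wz":0},{"x":0.001,"y":0.002,"z":0,"wx":0,"wy":0,"wz":0}]'
```

```text
time: 20.4
position: [0.4509, -0.1233, 0.1727]
tool_rot: [3.132, 0.246, 0.001]
ft_force: [-0.7, 0.1, -0.5]
grip_width: 0.202
grip_force: 0.2
time: 20.65
position: [0.452, -0.1251, 0.1725]
tool_rot: [3.132, 0.246, 0.0]
ft_force: [-0.4, 0.4, 0.5]
grip_width: 0.206
grip_force: 0.3
time: 20.9
position: [0.4528, -0.1263, 0.1723]
tool_rot: [-3.131, -0.247, 0.002]
ft_force: [-2.5, 2.2, 0.8]
grip_width: 0.209
grip_force: 1.5
```

```bash

python3 -m handwheel '[{"x":0.0005,"y":0.0015,"z":0,"wx":0,"wy":0,"wz":0},{"x":0.0005,"y":0.0015,"z":0,"wx":0,"wy":0,"wz":0},{"x":0.0005,"y":0.0015,"z":0,"wx":0,"wy":0,"wz":0}]'
python3 -m handwheel '[{"x":0.0005,"y":0.0015,"z":0,"wx":0,"wy":0,"wz":0},{"x":0.0005,"y":0.0015,"z":0,"wx":0,"wy":0,"wz":0},{"x":0.0005,"y":0.0015,"z":0,"wx":0,"wy":0,"wz":0}]'
python3 -c "
from h import *
img('top');print(ctrl.get_state()['ft_force'],ctrl.get_state()['position'])"
```

```text
time: 21.15
position: [0.4532, -0.1271, 0.1721]
tool_rot: [-3.13, -0.247, 0.003]
ft_force: [-2.6, 4.6, 1.5]
grip_width: 0.209
grip_force: 2.5
time: 21.4
position: [0.4535, -0.1278, 0.172]
tool_rot: [-3.129, -0.247, 0.005]
ft_force: [-4.5, 6.0, 1.5]
grip_width: 0.208
grip_force: 3.3
[-3.5976143   5.79742271  1.16842628] [ 0.45348804 -0.12773075  0.17197208]
```

The stop is reached: about 7 N with no further motion. Release, rise and go to the nut, winding the wrist to its counter-clockwise end.

```bash

python3 -m handwheel '[{"x":-0.002,"y":-0.005,"z":0,"wx":0,"wy":0,"wz":0},{"x":-0.002,"y":-0.005,"z":0,"wx":0,"wy":0,"wz":0},{"x":-0.002,"y":-0.005,"z":0,"wx":0,"wy":0,"wz":0},{"x":-0.002,"y":-0.005,"z":0,"wx":0,"wy":0,"wz":0}]' 0.045
python3 -m handwheel '[{"x":0,"y":0,"z":-0.03,"wx":0,"wy":0,"wz":0},{"x":0,"y":0,"z":-0.06,"wx":0,"wy":0,"wz":0},{"x":0,"y":0,"z":-0.1,"wx":0,"wy":0,"wz":0},{"x":0,"y":0,"z":-0.1,"wx":0,"wy":0,"wz":0},{"x":0,"y":0,"z":-0.1,"wx":0,"wy":0,"wz":0}]' 0.07
python3 -c "
from h import *
goto(.5345,-.0725,.27,-81)"
```

```text
time: 21.78
position: [0.4525, -0.1259, 0.1729]
tool_rot: [3.13, 0.245, 0.002]
ft_force: [-0.2, -0.2, 0.6]
grip_width: 0.429
grip_force: 0.0
time: 22.2
position: [0.4537, -0.126, 0.2751]
tool_rot: [3.128, 0.245, 0.008]
ft_force: [0.3, -0.2, -0.8]
grip_width: 0.776
grip_force: 0.0
shift [ 0.0881 -0.0404  0.0053] turn [ 0.23 -0.27 -0.05] q7 -1.14
shift [ 0.0881 -0.0404  0.0053] turn [ -0.42  -0.36 179.95] q7 -1.14
```

```bash

python3 -m handwheel '[{"x":0.088,"y":-0.04,"z":0.005,"wx":0,"wy":0,"wz":-70},{"x":0.088,"y":-0.04,"z":0.005,"wx":0,"wy":0,"wz":-70},{"x":0.088,"y":-0.04,"z":0.005,"wx":0,"wy":0,"wz":-70},{"x":0.088,"y":-0.04,"z":0.005,"wx":0,"wy":0,"wz":-70},{"x":0.088,"y":-0.04,"z":0.005,"wx":0,"wy":0,"wz":-70},{"x":0.088,"y":-0.04,"z":0.005,"wx":0,"wy":0,"wz":-70},{"x":0.088,"y":-0.04,"z":0.005,"wx":0,"wy":0,"wz":-70},{"x":0.088,"y":-0.04,"z":0.005,"wx":0,"wy":0,"wz":-70},{"x":0.088,"y":-0.04,"z":0.005,"wx":0,"wy":0,"wz":-70},{"x":0.088,"y":-0.04,"z":0.005,"wx":0,"wy":0,"wz":-70}]'
python3 -m handwheel '[{"x":0,"y":0,"z":0,"wx":0,"wy":0,"wz":-70},{"x":0,"y":0,"z":0,"wx":0,"wy":0,"wz":-70},{"x":0,"y":0,"z":0,"wx":0,"wy":0,"wz":-70},{"x":0,"y":0,"z":0,"wx":0,"wy":0,"wz":-70},{"x":0,"y":0,"z":0,"wx":0,"wy":0,"wz":-70},{"x":0,"y":0,"z":0,"wx":0,"wy":0,"wz":-70},{"x":0,"y":0,"z":0,"wx":0,"wy":0,"wz":-70},{"x":0,"y":0,"z":0,"wx":0,"wy":0,"wz":-70},{"x":0,"y":0,"z":0,"wx":0,"wy":0,"wz":-70},{"x":0,"y":0,"z":0,"wx":0,"wy":0,"wz":-70}]'
python3 - <<'E'
from h import *
print(ctrl.get_state()["joint_positions"].round(2));
t=img('top');s=img("scene");a=t["image"]
h=cv2.cvtColor(s["image"],cv2.COLOR_RGB2HSV);m=cv2.inRange(h,(8,100,70),(28,255,255));m[:150]=0;m[200:]=0;m[:,:275]=0;m[:,315:]=0
print(blobs(m,20,600),proj(s,(.5345,-.0725,.199)))
goto(.5345,-.0725,.173,60)
E
```

```text
time: 23.03
position: [0.5322, -0.0721, 0.2661]
tool_rot: [-2.418, -2.004, 0.001]
ft_force: [0.1, -0.1, 0.5]
grip_width: 0.801
grip_force: 0.0
time: 23.87
position: [0.5322, -0.0721, 0.2662]
tool_rot: [-0.831, -3.028, 0.0]
ft_force: [0.5, 0.2, 0.5]
grip_width: 0.807
grip_force: 0.0
[ 1.08  0.18 -1.1   1.64  0.16  1.43  1.  ]
[(array([276.2, 156.5]), array([275, 152,   4,  11,  35], dtype=int32)), (array([293.6, 172.3]), array([285, 166,  19,  12, 119], dtype=int32))] [294.35645288 170.32604636]
shift [-0.0023  0.0009  0.0933] turn [-0.02 -0.08 -1.02] q7 0.99
shift [-0.0023  0.0009  0.0933] turn [-1.2000e-01  2.0000e-02  1.7898e+02] q7 0.99
```

```bash

python3 -m handwheel '[{"x":-0.002,"y":0.001,"z":0,"wx":0,"wy":0,"wz":-70},{"x":-0.002,"y":0.001,"z":0,"wx":0,"wy":0,"wz":-70},{"x":-0.002,"y":0.001,"z":0,"wx":0,"wy":0,"wz":-70},{"x":-0.002,"y":0.001,"z":0,"wx":0,"wy":0,"wz":-70},{"x":-0.002,"y":0.001,"z":0,"wx":0,"wy":0,"wz":-70},{"x":-0.002,"y":0.001,"z":0,"wx":0,"wy":0,"wz":-70},{"x":-0.002,"y":0.001,"z":0,"wx":0,"wy":0,"wz":-70},{"x":-0.002,"y":0.001,"z":0,"wx":0,"wy":0,"wz":-70},{"x":-0.002,"y":0.001,"z":0,"wx":0,"wy":0,"wz":-70},{"x":-0.002,"y":0.001,"z":0,"wx":0,"wy":0,"wz":-70}]'
python3 - <<'E'
from h import *
print(ctrl.get_state()["joint_positions"].round(2));
goto(.5343,-.0723,.172,130)
E
```

```text
time: 24.8
position: [0.5346, -0.0722, 0.2667]
tool_rot: [1.052, -2.96, -0.001]
ft_force: [-0.6, 0.2, 0.1]
grip_width: 0.804
grip_force: 0.0
[ 1.21  0.26 -1.3   1.63  0.25  1.45  2.14]
shift [0.0003 0.0001 0.0947] turn [ 0.03 -0.02 -0.87] q7 2.14
shift [0.0003 0.0001 0.0947] turn [-4.0000e-02 -5.0000e-02  1.7913e+02] q7 2.14
```

```bash

python3 -m handwheel '[{"x":0,"y":0,"z":0.03,"wx":0,"wy":0,"wz":0},{"x":0,"y":0,"z":0.06,"wx":0,"wy":0,"wz":0},{"x":0,"y":0,"z":0.08,"wx":0,"wy":0,"wz":0},{"x":0,"y":0,"z":0.09,"wx":0,"wy":0,"wz":0},{"x":0,"y":0,"z":0.094,"wx":0,"wy":0,"wz":0},{"x":0,"y":0,"z":0.094,"wx":0,"wy":0,"wz":0},{"x":0,"y":0,"z":0.094,"wx":0,"wy":0,"wz":0}]'
python3 -m handwheel '[{"x":0,"y":0,"z":0,"wx":0,"wy":0,"wz":0},{"x":0,"y":0,"z":0,"wx":0,"wy":0,"wz":0},{"x":0,"y":0,"z":0,"wx":0,"wy":0,"wz":0},{"x":0,"y":0,"z":0,"wx":0,"wy":0,"wz":0},{"x":0,"y":0,"z":0,"wx":0,"wy":0,"wz":0},{"x":0,"y":0,"z":0,"wx":0,"wy":0,"wz":0}]' 0.03 40
python3 - <<'E'
from h import *
s=img("scene");t=img("top");print(ctrl.get_state()["ft_force"])
cv2.imwrite("pics/s8.png",np.hstack([cv2.resize(s["image"][90:240,230:360,::-1],(390,450)),cv2.resize(t["image"][170:270,300:390,::-1],(405,450))]))
E
```

```text
time: 25.38
position: [0.5356, -0.0718, 0.1744]
tool_rot: [-1.047, 2.961, -0.001]
ft_force: [-1.1, -0.5, -0.2]
grip_width: 0.802
grip_force: 0.0
time: 25.88
position: [0.5354, -0.0722, 0.174]
tool_rot: [-1.048, 2.961, -0.001]
ft_force: [0.2, -0.5, 2.5]
grip_width: 0.538
grip_force: 40.0
[0.18790697 0.44051678 2.80149128]
```

View pics/s8.png

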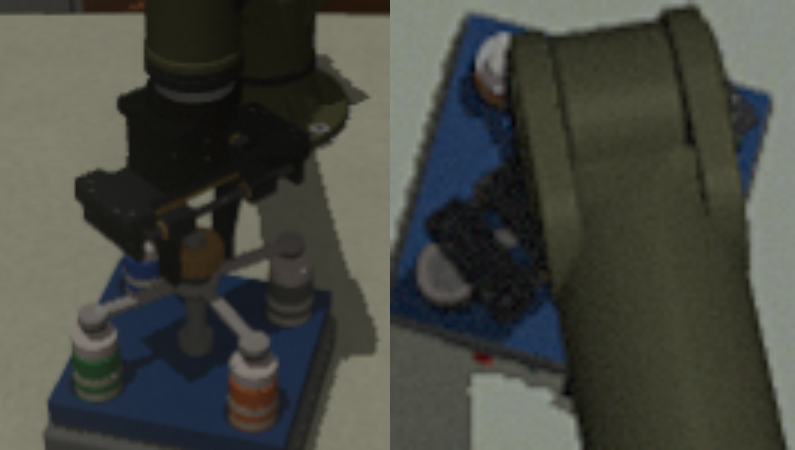

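The gripper holds the nut (47 mm). Start turning clockwise.

```bash

python3 -m handwheel '[{"x":0,"y":0,"z":0.0001,"wx":0,"wy":0,"wz":7},{"x":0,"y":0,"z":0.0002,"wx":0,"wy":0,"wz":14},{"x":0,"y":0,"z":0.0003,"wx":0,"wy":0,"wz":21},{"x":0,"y":0,"z":0.0005,"wx":0,"wy":0,"wz":28},{"x":0,"y":0,"z":0.0006,"wx":0,"wy":0,"wz":35},{"x":0,"y":0,"z":0.0007,"wx":0,"wy":0,"wz":42},{"x":0,"y":0,"z":0.0008,"wx":0,"wy":0,"wz":49},{"x":0,"y":0,"z":0.0009,"wx":0,"wy":0,"wz":56},{"x":0,"y":0,"z":0.0011,"wx":0,"wy":0,"wz":63},{"x":0,"y":0,"z":0.0012,"wx":0,"wy":0,"wz":70}]'
python3 - <<'E'
from h import *
s=ctrl.get_state();print(s["joint_positions"].round(2),s["torque"].round(2),R.from_rotvec(s["tool_rot"]).as_matrix()[:,2].round(3))
E
```

```text
time: 26.82
position: [0.5355, -0.075, 0.1729]
tool_rot: [0.85, 3.021, -0.006]
ft_force: [0.8, -6.4, 1.8]
grip_width: 0.542
grip_force: 40.0
[ 0.98  0.24 -1.01  1.76  0.22  1.25  0.94] [-1.27 -0.29  0.17] [ 0.002 -0.004 -1.   ]
```

```bash

python3 -m handwheel '[{"x":0,"y":0,"z":0,"wx":0,"wy":0,"wz":0},{"x":0,"y":0,"z":0,"wx":0,"wy":0,"wz":0},{"x":0,"y":0,"z":0,"wx":0,"wy":0,"wz":0}]'
python3 -c "
from h import *
goto(.5355,-.0725,.1728,60)"
```

```text
time: 27.07
position: [0.5356, -0.075, 0.1729]
tool_rot: [0.843, 3.024, -0.005]
ft_force: [1.6, -4.4, 2.7]
grip_width: 0.545
grip_force: 40.0
shift [0.0013 0.0021 0.0001] turn [-0.15  0.2  -1.16] q7 0.95
shift [0.0013 0.0021 0.0001] turn [  0.32   0.24 178.84] q7 0.95
```

```bash
python3 -m handwheel '[{"x":0,"y":0,"z":0,"wx":0,"wy":0,"wz":0},{"x":0,"y":0,"z":0,"wx":0,"wy":0,"wz":0},{"x":0,"y":0,"z":0,"wx":0,"wy":0,"wz":0}]' 0.06
python3 -c "
from h import *
goto(.5335,-.0738,.1728,60)"
```

```text
time: 27.32
position: [0.5345, -0.0713, 0.172]
tool_rot: [-0.839, -3.026, -0.001]
ft_force: [0.4, 0.1, -0.1]
grip_width: 0.66
grip_force: 0.0
shift [-0.0004 -0.0027 -0.0008] turn [ 0.02 -0.06 -0.99] q7 0.95
shift [-0.0004 -0.0027 -0.0008] turn [-1.0000e-01 -3.0000e-02  1.7901e+02] q7 0.95
```

```bash
python3 -m handwheel '[{"x":-0.0005,"y":-0.0025,"z":0,"wx":0,"wy":0,"wz":0},{"x":-0.0005,"y":-0.0025,"z":0,"wx":0,"wy":0,"wz":0},{"x":-0.0005,"y":-0.0025,"z":0,"wx":0,"wy":0,"wz":0}]' 
python3 -m handwheel '[{"x":0,"y":0,"z":0,"wx":0,"wy":0,"wz":0},{"x":0,"y":0,"z":0,"wx":0,"wy":0,"wz":0},{"x":0,"y":0,"z":0,"wx":0,"wy":0,"wz":0},{"x":0,"y":0,"z":0,"wx":0,"wy":0,"wz":0}]' 0.03 40
python3 -m handwheel '[{"x":0,"y":0,"z":0.0001,"wx":0,"wy":0,"wz":7},{"x":0,"y":0,"z":0.0002,"wx":0,"wy":0,"wz":14},{"x":0,"y":0,"z":0.0003,"wx":0,"wy":0,"wz":21},{"x":0,"y":0,"z":0.0005,"wx":0,"wy":0,"wz":28},{"x":0,"y":0,"z":0.0006,"wx":0,"wy":0,"wz":35},{"x":0,"y":0,"z":0.0007,"wx":0,"wy":0,"wz":42},{"x":0,"y":0,"z":0.0008,"wx":0,"wy":0,"wz":49},{"x":0,"y":0,"z":0.0009,"wx":0,"wy":0,"wz":56},{"x":0,"y":0,"z":0.0011,"wx":0,"wy":0,"wz":63},{"x":0,"y":0,"z":0.0012,"wx":0,"wy":0,"wz":70}]'
python3 - <<'E'
from h import *
s=ctrl.get_state();print(s["joint_positions"].round(2),s["torque"].round(2))
E
```

```text
time: 27.57
position: [0.5338, -0.0742, 0.1722]
tool_rot: [-0.84, -3.027, -0.0]
ft_force: [-0.7, 0.3, 0.5]
grip_width: 0.688
grip_force: 0.0
time: 27.9
position: [0.534, -0.0743, 0.1723]
tool_rot: [-0.84, -3.027, 0.0]
ft_force: [-0.3, -0.2, -0.1]
grip_width: 0.544
grip_force: 40.0
time: 28.73
position: [0.5333, -0.0746, 0.1711]
tool_rot: [-2.43, -1.991, 0.003]
ft_force: [-1.7, -0.8, 2.2]
grip_width: 0.54
grip_force: 40.0
[ 0.85  0.2  -0.84  1.77  0.16  1.24 -0.23] [-0.14  0.4   0.13]
```

```bash

python3 -m handwheel '[{"x":0,"y":0,"z":0.0001,"wx":0,"wy":0,"wz":7},{"x":0,"y":0,"z":0.0002,"wx":0,"wy":0,"wz":14},{"x":0,"y":0,"z":0.0003,"wx":0,"wy":0,"wz":21},{"x":0,"y":0,"z":0.0005,"wx":0,"wy":0,"wz":28},{"x":0,"y":0,"z":0.0006,"wx":0,"wy":0,"wz":35},{"x":0,"y":0,"z":0.0007,"wx":0,"wy":0,"wz":42},{"x":0,"y":0,"z":0.0008,"wx":0,"wy":0,"wz":49},{"x":0,"y":0,"z":0.0009,"wx":0,"wy":0,"wz":56},{"x":0,"y":0,"z":0.0011,"wx":0,"wy":0,"wz":63},{"x":0,"y":0,"z":0.0012,"wx":0,"wy":0,"wz":70}]'
python3 -m handwheel '[{"x":0,"y":0,"z":0.0001,"wx":0,"wy":0,"wz":7},{"x":0,"y":0,"z":0.0002,"wx":0,"wy":0,"wz":14},{"x":0,"y":0,"z":0.0003,"wx":0,"wy":0,"wz":21},{"x":0,"y":0,"z":0.0005,"wx":0,"wy":0,"wz":28},{"x":0,"y":0,"z":0.0006,"wx":0,"wy":0,"wz":35},{"x":0,"y":0,"z":0.0007,"wx":0,"wy":0,"wz":42},{"x":0,"y":0,"z":0.0008,"wx":0,"wy":0,"wz":49},{"x":0,"y":0,"z":0.0009,"wx":0,"wy":0,"wz":56},{"x":0,"y":0,"z":0.001,"wx":0,"wy":0,"wz":60},{"x":0,"y":0,"z":0.001,"wx":0,"wy":0,"wz":60}]'
python3 - <<'E'
from h import *
s=ctrl.get_state();print(s["joint_positions"].round(2),s["torque"].round(2))
E
```

```text
time: 29.57
position: [0.5329, -0.074, 0.17]
tool_rot: [-3.133, -0.238, 0.004]
ft_force: [-4.1, -0.1, 2.9]
grip_width: 0.542
grip_force: 40.0
time: 30.4
position: [0.5331, -0.0735, 0.1689]
tool_rot: [2.834, -1.354, -0.004]
ft_force: [-4.5, 1.7, 3.1]
grip_width: 0.54
grip_force: 40.0
[ 0.64  0.16 -0.61  1.78  0.1   1.23 -2.45] [ 0.4   0.88 -0.16]
```

```bash

python3 -m handwheel '[{"x":0,"y":0,"z":0,"wx":0,"wy":0,"wz":0},{"x":0,"y":0,"z":0,"wx":0,"wy":0,"wz":0},{"x":0,"y":0,"z":-0.002,"wx":0,"wy":0,"wz":0},{"x":0,"y":0,"z":-0.002,"wx":0,"wy":0,"wz":0}]' 0.068
python3 -m handwheel '[{"x":0,"y":0,"z":0,"wx":0,"wy":0,"wz":-70},{"x":0,"y":0,"z":0,"wx":0,"wy":0,"wz":-70},{"x":0,"y":0,"z":0,"wx":0,"wy":0,"wz":-70},{"x":0,"y":0,"z":0,"wx":0,"wy":0,"wz":-70},{"x":0,"y":0,"z":0,"wx":0,"wy":0,"wz":-70},{"x":0,"y":0,"z":0,"wx":0,"wy":0,"wz":-70},{"x":0,"y":0,"z":0,"wx":0,"wy":0,"wz":-70},{"x":0,"y":0,"z":0,"wx":0,"wy":0,"wz":-70},{"x":0,"y":0,"z":0,"wx":0,"wy":0,"wz":-70},{"x":0,"y":0,"z":0,"wx":0,"wy":0,"wz":-70}]'
python3 -m handwheel '[{"x":0,"y":0,"z":0,"wx":0,"wy":0,"wz":-70},{"x":0,"y":0,"z":0,"wx":0,"wy":0,"wz":-70},{"x":0,"y":0,"z":0,"wx":0,"wy":0,"wz":-70},{"x":0,"y":0,"z":0,"wx":0,"wy":0,"wz":-70},{"x":0,"y":0,"z":0,"wx":0,"wy":0,"wz":-70},{"x":0,"y":0,"z":0,"wx":0,"wy":0,"wz":-70},{"x":0,"y":0,"z":0,"wx":0,"wy":0,"wz":-70},{"x":0,"y":0,"z":0,"wx":0,"wy":0,"wz":-70},{"x":0,"y":0,"z":0,"wx":0,"wy":0,"wz":-70},{"x":0,"y":0,"z":0,"wx":0,"wy":0,"wz":-70}]'
python3 -m handwheel '[{"x":0,"y":0,"z":0,"wx":0,"wy":0,"wz":-70},{"x":0,"y":0,"z":0,"wx":0,"wy":0,"wz":-70},{"x":0,"y":0,"z":0,"wx":0,"wy":0,"wz":-70},{"x":0,"y":0,"z":0,"wx":0,"wy":0,"wz":-70},{"x":0,"y":0,"z":0,"wx":0,"wy":0,"wz":-70},{"x":0,"y":0,"z":0,"wx":0,"wy":0,"wz":-70},{"x":0,"y":0,"z":0,"wx":0,"wy":0,"wz":-70},{"x":0,"y":0,"z":0,"wx":0,"wy":0,"wz":-70},{"x":0,"y":0,"z":0,"wx":0,"wy":0,"wz":-70},{"x":0,"y":0,"z":0,"wx":0,"wy":0,"wz":-70}]'
python3 - <<'E'
from h import *
s=ctrl.get_state();print(s["joint_positions"].round(2),s["torque"].round(2))
E
```

```text
time: 30.73
position: [0.5345, -0.0746, 0.1713]
tool_rot: [-2.836, 1.352, -0.002]
ft_force: [0.4, -0.7, -0.0]
grip_width: 0.738
grip_force: 0.0
time: 31.57
position: [0.5343, -0.0746, 0.171]
tool_rot: [3.097, 0.528, 0.001]
ft_force: [0.0, -0.9, -0.2]
grip_width: 0.783
grip_force: 0.0
time: 32.4
position: [0.5343, -0.0746, 0.171]
tool_rot: [2.234, 2.208, 0.001]
ft_force: [0.0, 0.1, -0.2]
grip_width: 0.778
grip_force: 0.0
time: 33.23
position: [0.5343, -0.0746, 0.1711]
tool_rot: [0.563, 3.09, -0.0]
ft_force: [1.5, -0.2, -0.1]
grip_width: 0.782
grip_force: 0.0
[ 1.    0.24 -1.02  1.77  0.22  1.25  1.13] [ 0.08 -0.17 -0.01]
```

```bash

python3 -m handwheel '[{"x":0,"y":0,"z":0,"wx":0,"wy":0,"wz":-60},{"x":0,"y":0,"z":0,"wx":0,"wy":0,"wz":-60},{"x":0,"y":0,"z":0,"wx":0,"wy":0,"wz":-60},{"x":0,"y":0,"z":0,"wx":0,"wy":0,"wz":-60},{"x":0,"y":0,"z":0,"wx":0,"wy":0,"wz":-60},{"x":0,"y":0,"z":0,"wx":0,"wy":0,"wz":-60},{"x":0,"y":0,"z":0,"wx":0,"wy":0,"wz":-60},{"x":0,"y":0,"z":0,"wx":0,"wy":0,"wz":-60},{"x":0,"y":0,"z":0,"wx":0,"wy":0,"wz":-60},{"x":0,"y":0,"z":0,"wx":0,"wy":0,"wz":-60}]'
python3 - <<'E'
from h import *
s=ctrl.get_state();print(s["joint_positions"].round(2),s["torque"].round(2))
goto(.5332,-.0738,.1685,130)
E
```

```text
time: 34.07
position: [0.5343, -0.0746, 0.1709]
tool_rot: [-1.05, 2.96, 0.0]
ft_force: [0.6, 0.4, -0.5]
grip_width: 0.781
grip_force: 0.0
[ 1.13  0.32 -1.21  1.77  0.32  1.27  2.1 ] [ 0.1  -0.11  0.09]
shift [0.0003 0.0013 0.0024] turn [-0.    0.04 -0.95] q7 2.1
shift [0.0003 0.0013 0.0024] turn [6.0000e-02 1.0000e-02 1.7905e+02] q7 2.1
```

```bash
python3 -m handwheel '[{"x":0,"y":0.001,"z":0.003,"wx":0,"wy":0,"wz":0},{"x":0,"y":0.001,"z":0.003,"wx":0,"wy":0,"wz":0}]' 
python3 -m handwheel '[{"x":0,"y":0,"z":0,"wx":0,"wy":0,"wz":0},{"x":0,"y":0,"z":0,"wx":0,"wy":0,"wz":0},{"x":0,"y":0,"z":0,"wx":0,"wy":0,"wz":0},{"x":0,"y":0,"z":0,"wx":0,"wy":0,"wz":0},{"x":0,"y":0,"z":0,"wx":0,"wy":0,"wz":0},{"x":0,"y":0,"z":0,"wx":0,"wy":0,"wz":0}]' 0.03 40
python3 -m handwheel '[{"x":0,"y":0,"z":0.0001,"wx":0,"wy":0,"wz":7},{"x":0,"y":0,"z":0.0002,"wx":0,"wy":0,"wz":14},{"x":0,"y":0,"z":0.0003,"wx":0,"wy":0,"wz":21},{"x":0,"y":0,"z":0.0005,"wx":0,"wy":0,"wz":28},{"x":0,"y":0,"z":0.0006,"wx":0,"wy":0,"wz":35},{"x":0,"y":0,"z":0.0007,"wx":0,"wy":0,"wz":42},{"x":0,"y":0,"z":0.0008,"wx":0,"wy":0,"wz":49},{"x":0,"y":0,"z":0.0009,"wx":0,"wy":0,"wz":56},{"x":0,"y":0,"z":0.0011,"wx":0,"wy":0,"wz":63},{"x":0,"y":0,"z":0.0012,"wx":0,"wy":0,"wz":70}]'
python3 -m handwheel '[{"x":0,"y":0,"z":0.0001,"wx":0,"wy":0,"wz":7},{"x":0,"y":0,"z":0.0002,"wx":0,"wy":0,"wz":14},{"x":0,"y":0,"z":0.0003,"wx":0,"wy":0,"wz":21},{"x":0,"y":0,"z":0.0005,"wx":0,"wy":0,"wz":28},{"x":0,"y":0,"z":0.0006,"wx":0,"wy":0,"wz":35},{"x":0,"y":0,"z":0.0007,"wx":0,"wy":0,"wz":42},{"x":0,"y":0,"z":0.0008,"wx":0,"wy":0,"wz":49},{"x":0,"y":0,"z":0.0009,"wx":0,"wy":0,"wz":56},{"x":0,"y":0,"z":0.0011,"wx":0,"wy":0,"wz":63},{"x":0,"y":0,"z":0.0012,"wx":0,"wy":0,"wz":70}]'
python3 - <<'E'
from h import *
s=ctrl.get_state();print(s["joint_positions"].round(2),s["torque"].round(2))
E
```

```text
time: 34.23
position: [0.5331, -0.0735, 0.1675]
tool_rot: [1.046, -2.962, -0.0]
ft_force: [0.8, 0.6, 0.3]
grip_width: 0.777
grip_force: 0.0
time: 34.73
position: [0.5335, -0.0736, 0.168]
tool_rot: [-1.048, 2.961, -0.001]
ft_force: [1.2, -0.4, 1.1]
grip_width: 0.542
grip_force: 40.0
time: 35.57
position: [0.5337, -0.074, 0.1669]
tool_rot: [0.848, 3.024, -0.001]
ft_force: [0.3, -1.4, -0.4]
grip_width: 0.538
grip_force: 40.0
time: 36.4
position: [0.5334, -0.0742, 0.1657]
tool_rot: [2.429, 1.99, -0.001]
ft_force: [-2.1, -1.2, 1.0]
grip_width: 0.541
grip_force: 40.0
[ 0.83  0.2  -0.82  1.78  0.15  1.23 -0.23] [-0.34 -0.05  0.15]
```

```bash

python3 -m handwheel '[{"x":0,"y":0,"z":0.0001,"wx":0,"wy":0,"wz":7},{"x":0,"y":0,"z":0.0002,"wx":0,"wy":0,"wz":14},{"x":0,"y":0,"z":0.0003,"wx":0,"wy":0,"wz":21},{"x":0,"y":0,"z":0.0005,"wx":0,"wy":0,"wz":28},{"x":0,"y":0,"z":0.0006,"wx":0,"wy":0,"wz":35},{"x":0,"y":0,"z":0.0007,"wx":0,"wy":0,"wz":42},{"x":0,"y":0,"z":0.0008,"wx":0,"wy":0,"wz":49},{"x":0,"y":0,"z":0.0009,"wx":0,"wy":0,"wz":56},{"x":0,"y":0,"z":0.0011,"wx":0,"wy":0,"wz":63},{"x":0,"y":0,"z":0.0012,"wx":0,"wy":0,"wz":70}]'
python3 -m handwheel '[{"x":0,"y":0,"z":0.0001,"wx":0,"wy":0,"wz":7},{"x":0,"y":0,"z":0.0002,"wx":0,"wy":0,"wz":14},{"x":0,"y":0,"z":0.0003,"wx":0,"wy":0,"wz":21},{"x":0,"y":0,"z":0.0005,"wx":0,"wy":0,"wz":28},{"x":0,"y":0,"z":0.0006,"wx":0,"wy":0,"wz":35},{"x":0,"y":0,"z":0.0007,"wx":0,"wy":0,"wz":42},{"x":0,"y":0,"z":0.0008,"wx":0,"wy":0,"wz":49},{"x":0,"y":0,"z":0.0009,"wx":0,"wy":0,"wz":56},{"x":0,"y":0,"z":0.001,"wx":0,"wy":0,"wz":60},{"x":0,"y":0,"z":0.001,"wx":0,"wy":0,"wz":60}]'
python3 - <<'E'
from h import *
s=ctrl.get_state();print(s["joint_positions"].round(2),s["torque"].round(2))
E
python3 -m handwheel '[{"x":0,"y":0,"z":0,"wx":0,"wy":0,"wz":0},{"x":0,"y":0,"z":0,"wx":0,"wy":0,"wz":0},{"x":0,"y":0,"z":0,"wx":0,"wy":0,"wz":0},{"x":0,"y":0,"z":0,"wx":0,"wy":0,"wz":0}]' 0.068
python3 -m handwheel '[{"x":0,"y":0,"z":0,"wx":0,"wy":0,"wz":-70},{"x":0,"y":0,"z":0,"wx":0,"wy":0,"wz":-70},{"x":0,"y":0,"z":0,"wx":0,"wy":0,"wz":-70},{"x":0,"y":0,"z":0,"wx":0,"wy":0,"wz":-70},{"x":0,"y":0,"z":0,"wx":0,"wy":0,"wz":-70},{"x":0,"y":0,"z":0,"wx":0,"wy":0,"wz":-70},{"x":0,"y":0,"z":0,"wx":0,"wy":0,"wz":-70},{"x":0,"y":0,"z":0,"wx":0,"wy":0,"wz":-70},{"x":0,"y":0,"z":0,"wx":0,"wy":0,"wz":-70},{"x":0,"y":0,"z":0,"wx":0,"wy":0,"wz":-70}]'
python3 -m handwheel '[{"x":0,"y":0,"z":0,"wx":0,"wy":0,"wz":-70},{"x":0,"y":0,"z":0,"wx":0,"wy":0,"wz":-70},{"x":0,"y":0,"z":0,"wx":0,"wy":0,"wz":-70},{"x":0,"y":0,"z":0,"wx":0,"wy":0,"wz":-70},{"x":0,"y":0,"z":0,"wx":0,"wy":0,"wz":-70},{"x":0,"y":0,"z":0,"wx":0,"wy":0,"wz":-70},{"x":0,"y":0,"z":0,"wx":0,"wy":0,"wz":-70},{"x":0,"y":0,"z":0,"wx":0,"wy":0,"wz":-70},{"x":0,"y":0,"z":0,"wx":0,"wy":0,"wz":-70},{"x":0,"y":0,"z":0,"wx":0,"wy":0,"wz":-70}]'
python3 -m handwheel '[{"x":0,"y":0,"z":0,"wx":0,"wy":0,"wz":-70},{"x":0,"y":0,"z":0,"wx":0,"wy":0,"wz":-70},{"x":0,"y":0,"z":0,"wx":0,"wy":0,"wz":-70},{"x":0,"y":0,"z":0,"wx":0,"wy":0,"wz":-70},{"x":0,"y":0,"z":0,"wx":0,"wy":0,"wz":-70},{"x":0,"y":0,"z":0,"wx":0,"wy":0,"wz":-70},{"x":0,"y":0,"z":0,"wx":0,"wy":0,"wz":-70},{"x":0,"y":0,"z":0,"wx":0,"wy":0,"wz":-70},{"x":0,"y":0,"z":0,"wx":0,"wy":0,"wz":-70},{"x":0,"y":0,"z":0,"wx":0,"wy":0,"wz":-70}]'
python3 -m handwheel '[{"x":0,"y":0,"z":0,"wx":0,"wy":0,"wz":-60},{"x":0,"y":0,"z":0,"wx":0,"wy":0,"wz":-60},{"x":0,"y":0,"z":0,"wx":0,"wy":0,"wz":-60},{"x":0,"y":0,"z":0,"wx":0,"wy":0,"wz":-60},{"x":0,"y":0,"z":0,"wx":0,"wy":0,"wz":-60},{"x":0,"y":0,"z":0,"wx":0,"wy":0,"wz":-60},{"x":0,"y":0,"z":0,"wx":0,"wy":0,"wz":-60},{"x":0,"y":0,"z":0,"wx":0,"wy":0,"wz":-60},{"x":0,"y":0,"z":0,"wx":0,"wy":0,"wz":-60},{"x":0,"y":0,"z":0,"wx":0,"wy":0,"wz":-60}]'
python3 - <<'E'
from h import *
s=ctrl.get_state();print(s["joint_positions"].round(2),s["torque"].round(2))
goto(.5333,-.0738,.1635,130)
E
```

```text
time: 37.23
position: [0.5331, -0.0741, 0.1645]
tool_rot: [3.132, 0.237, -0.001]
ft_force: [-1.9, -0.8, 1.8]
grip_width: 0.538
grip_force: 40.0
time: 38.07
position: [0.5331, -0.0737, 0.1635]
tool_rot: [2.834, -1.355, -0.0]
ft_force: [-0.8, -0.9, 2.3]
grip_width: 0.54
grip_force: 40.0
[ 0.63  0.16 -0.59  1.79  0.1   1.22 -2.45] [-0.11  0.31 -0.14]
time: 38.4
position: [0.5334, -0.0733, 0.1632]
tool_rot: [-2.836, 1.351, 0.0]
ft_force: [-0.2, -1.0, 0.6]
grip_width: 0.735
grip_force: 0.0
time: 39.23
position: [0.5334, -0.0734, 0.1632]
tool_rot: [-3.097, -0.529, -0.0]
ft_force: [0.4, -0.8, 0.2]
grip_width: 0.778
grip_force: 0.0
time: 40.07
position: [0.5334, -0.0734, 0.1632]
tool_rot: [-2.233, -2.209, -0.0]
ft_force: [0.3, 0.8, 1.0]
grip_width: 0.782
grip_force: 0.0
time: 40.9
position: [0.5334, -0.0735, 0.1633]
tool_rot: [0.563, 3.091, 0.0]
ft_force: [-0.8, -0.3, -0.4]
grip_width: 0.785
grip_force: 0.0
time: 41.73
position: [0.5334, -0.0736, 0.1632]
tool_rot: [-1.05, 2.961, 0.001]
ft_force: [0.4, 0.6, -0.4]
grip_width: 0.782
grip_force: 0.0
[ 1.12  0.32 -1.19  1.78  0.31  1.26  2.1 ] [ 0.16 -0.15 -0.02]
shift [ 0.0002 -0.0001 -0.0003] turn [ 0.02  0.02 -0.93] q7 2.1
shift [ 0.0002 -0.0001 -0.0003] turn [ 3.0000e-02 -4.0000e-02  1.7907e+02] q7 2.1
```

```bash

python3 -m handwheel '[{"x":0,"y":0,"z":0,"wx":0,"wy":0,"wz":0},{"x":0,"y":0,"z":0,"wx":0,"wy":0,"wz":0},{"x":0,"y":0,"z":0,"wx":0,"wy":0,"wz":0},{"x":0,"y":0,"z":0,"wx":0,"wy":0,"wz":0},{"x":0,"y":0,"z":0,"wx":0,"wy":0,"wz":0},{"x":0,"y":0,"z":0,"wx":0,"wy":0,"wz":0}]' 0.03 40
python3 -m handwheel '[{"x":0,"y":0,"z":0.0001,"wx":0,"wy":0,"wz":7},{"x":0,"y":0,"z":0.0002,"wx":0,"wy":0,"wz":14},{"x":0,"y":0,"z":0.0003,"wx":0,"wy":0,"wz":21},{"x":0,"y":0,"z":0.0005,"wx":0,"wy":0,"wz":28},{"x":0,"y":0,"z":0.0006,"wx":0,"wy":0,"wz":35},{"x":0,"y":0,"z":0.0007,"wx":0,"wy":0,"wz":42},{"x":0,"y":0,"z":0.0008,"wx":0,"wy":0,"wz":49},{"x":0,"y":0,"z":0.0009,"wx":0,"wy":0,"wz":56},{"x":0,"y":0,"z":0.0011,"wx":0,"wy":0,"wz":63},{"x":0,"y":0,"z":0.0012,"wx":0,"wy":0,"wz":70}]'
python3 -c "
from h import *
print(ctrl.get_state()['torque'])"
python3 -m handwheel '[{"x":0,"y":0,"z":0.0001,"wx":0,"wy":0,"wz":6},{"x":0,"y":0,"z":0.0002,"wx":0,"wy":0,"wz":12},{"x":0,"y":0,"z":0.0003,"wx":0,"wy":0,"wz":18},{"x":0,"y":0,"z":0.0004,"wx":0,"wy":0,"wz":24},{"x":0,"y":0,"z":0.0005,"wx":0,"wy":0,"wz":30},{"x":0,"y":0,"z":0.0006,"wx":0,"wy":0,"wz":36},{"x":0,"y":0,"z":0.0007,"wx":0,"wy":0,"wz":40}]'
python3 - <<'E'
from h import *
s=ctrl.get_state();print(s["joint_positions"].round(2),s["torque"].round(2))
E
```

```text
time: 42.23
position: [0.5335, -0.0737, 0.1634]
tool_rot: [-1.048, 2.961, -0.001]
ft_force: [0.5, -1.3, 0.1]
grip_width: 0.538
grip_force: 40.0
time: 43.07
position: [0.5336, -0.0739, 0.1623]
tool_rot: [0.848, 3.024, -0.001]
ft_force: [0.7, -2.1, -0.7]
grip_width: 0.542
grip_force: 40.0
[-0.16767792 -0.30015337  0.17227356]
time: 43.65
position: [0.5335, -0.0741, 0.1616]
tool_rot: [1.83, 2.552, -0.001]
ft_force: [0.1, -1.7, 0.5]
grip_width: 0.538
grip_force: 40.0
[ 0.87  0.21 -0.87  1.78  0.17  1.22  0.28] [-0.26 -0.23  0.1 ]
```

```bash
T='from bench import ctrl;s=ctrl.get_state();print("TZ",s["torque"].round(2),s["joint_positions"][6].round(2))'
python3 -m handwheel '[{"x":0,"y":0,"z":0.0001,"wx":0,"wy":0,"wz":5},{"x":0,"y":0,"z":0.0002,"wx":0,"wy":0,"wz":10},{"x":0,"y":0,"z":0.0003,"wx":0,"wy":0,"wz":15},{"x":0,"y":0,"z":0.0003,"wx":0,"wy":0,"wz":20},{"x":0,"y":0,"z":0.0003,"wx":0,"wy":0,"wz":20}]' | grep ft_; python3 -c "$T"
python3 -m handwheel '[{"x":0,"y":0,"z":0.0001,"wx":0,"wy":0,"wz":5},{"x":0,"y":0,"z":0.0002,"wx":0,"wy":0,"wz":10},{"x":0,"y":0,"z":0.0003,"wx":0,"wy":0,"wz":15},{"x":0,"y":0,"z":0.0003,"wx":0,"wy":0,"wz":20},{"x":0,"y":0,"z":0.0003,"wx":0,"wy":0,"wz":20}]'| grep ft_; python3 -c "$T"
python3 -m handwheel '[{"x":0,"y":0,"z":0.0001,"wx":0,"wy":0,"wz":5},{"x":0,"y":0,"z":0.0002,"wx":0,"wy":0,"wz":10},{"x":0,"y":0,"z":0.0002,"wx":0,"wy":0,"wz":15},{"x":0,"y":0,"z":0.0002,"wx":0,"wy":0,"wz":15}]'| grep ft_; python3 -c "$T"
```

```text
ft_force: [0.0, -1.5, 0.7]
TZ [-0.44 -0.18 -0.13] -0.06
ft_force: [-1.0, -2.8, 1.1]
TZ [-0.48  0.04 -0.13] -0.39
ft_force: [-0.4, -1.8, 2.8]
TZ [-0.57  0.12 -0.1 ] -0.65
```

```bash
T='from bench import ctrl;s=ctrl.get_state();print("TZ",s["torque"].round(2),s["joint_positions"][6].round(2))'
python3 -m handwheel '[{"x":0,"y":0,"z":0.0001,"wx":0,"wy":0,"wz":4},{"x":0,"y":0,"z":0.0001,"wx":0,"wy":0,"wz":8},{"x":0,"y":0,"z":0.0002,"wx":0,"wy":0,"wz":12}]' | grep ft_; python3 -c "$T"
python3 -m handwheel '[{"x":0,"y":0,"z":0.0001,"wx":0,"wy":0,"wz":4},{"x":0,"y":0,"z":0.0001,"wx":0,"wy":0,"wz":8},{"x":0,"y":0,"z":0.0002,"wx":0,"wy":0,"wz":12}]' | grep ft_; python3 -c "$T"
python3 - <<'E'
from h import *
s=img("scene");t=img("top")
cv2.imwrite("pics/s9.png",np.hstack([cv2.resize(s["image"][120:240,240:350,::-1],(440,480)),cv2.resize(t["image"][170:270,300:390,::-1],(360,480))]))
E
```

```text
ft_force: [-1.3, -1.4, 2.9]
TZ [-0.56  0.34  0.14] -0.85
ft_force: [-1.5, -2.2, 5.0]
TZ [-0.56  0.4   0.2 ] -1.06
```

View pics/s9.png

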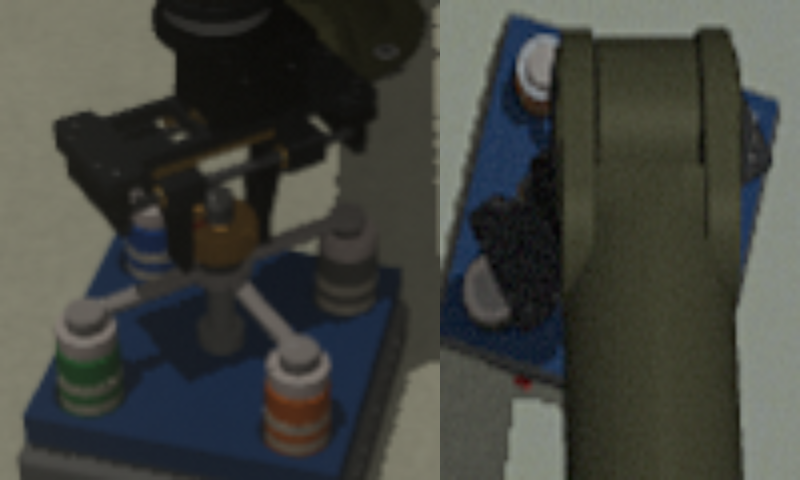

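The pads are at the lids now. I'll continue in small steps until the torque climbs.

```bash
T='from bench import ctrl;s=ctrl.get_state();print("TZ",s["torque"].round(2),s["joint_positions"][6].round(2))'
python3 -m handwheel '[{"x":0,"y":0,"z":0,"wx":0,"wy":0,"wz":4},{"x":0,"y":0,"z":0.0001,"wx":0,"wy":0,"wz":8},{"x":0,"y":0,"z":0.0001,"wx":0,"wy":0,"wz":12}]' | grep ft_; python3 -c "$T"
python3 -m handwheel '[{"x":0,"y":0,"z":0,"wx":0,"wy":0,"wz":4},{"x":0,"y":0,"z":0.0001,"wx":0,"wy":0,"wz":8},{"x":0,"y":0,"z":0.0001,"wx":0,"wy":0,"wz":12}]' | grep ft_; python3 -c "$T"
```

```text
ft_force: [8.0, -1.2, -1.5]
TZ [-0.26 -1.6   1.49] -1.26
ft_force: [3.6, -4.1, 3.0]
TZ [-0.64 -0.75  1.43] -1.47
```

The nut has gone tight (1.5 N m). Release, rise and look.

```bash

python3 -m handwheel '[{"x":0,"y":0,"z":0,"wx":0,"wy":0,"wz":-6},{"x":0,"y":0,"z":0,"wx":0,"wy":0,"wz":-6}]' >/dev/null
python3 -m handwheel '[{"x":0,"y":0,"z":0,"wx":0,"wy":0,"wz":0},{"x":0,"y":0,"z":0,"wx":0,"wy":0,"wz":0},{"x":0,"y":0,"z":0,"wx":0,"wy":0,"wz":0},{"x":0,"y":0,"z":0,"wx":0,"wy":0,"wz":0}]' 0.075
python3 -m handwheel '[{"x":0,"y":0,"z":-0.03,"wx":0,"wy":0,"wz":0},{"x":0,"y":0,"z":-0.06,"wx":0,"wy":0,"wz":0},{"x":0,"y":0,"z":-0.1,"wx":0,"wy":0,"wz":0},{"x":0,"y":0,"z":-0.14,"wx":0,"wy":0,"wz":0},{"x":0,"y":0,"z":-0.18,"wx":0,"wy":0,"wz":0},{"x":0,"y":0,"z":-0.18,"wx":0,"wy":0,"wz":0}]'
python3 -c "
from h import *
goto(.45,-.30,.34,60)"
```

```text
time: 46.42
position: [0.5323, -0.073, 0.1592]
tool_rot: [-3.123, -0.328, 0.004]
ft_force: [-0.3, 0.4, 0.3]
grip_width: 0.762
grip_force: 0.0
time: 46.92
position: [0.5362, -0.0731, 0.3479]
tool_rot: [3.121, 0.328, 0.017]
ft_force: [0.5, -0.5, 0.5]
grip_width: 0.862
grip_force: 0.0
shift [-0.1316  0.204   0.0075] turn [ 8.6000e-01  5.0000e-02 -1.3799e+02] q7 -1.32
shift [-0.1316  0.204   0.0075] turn [ 4.0e-02 -6.8e-01  4.2e+01] q7 -1.32
```

```bash

python3 -m handwheel '[{"x":-0.04,"y":0.06,"z":0,"wx":0,"wy":0,"wz":0},{"x":-0.08,"y":0.12,"z":0,"wx":0,"wy":0,"wz":0},{"x":-0.12,"y":0.18,"z":0,"wx":0,"wy":0,"wz":0},{"x":-0.13,"y":0.2,"z":0,"wx":0,"wy":0,"wz":0},{"x":-0.13,"y":0.2,"z":0,"wx":0,"wy":0,"wz":0},{"x":-0.13,"y":0.2,"z":0,"wx":0,"wy":0,"wz":0},{"x":-0.13,"y":0.2,"z":0,"wx":0,"wy":0,"wz":0},{"x":-0.13,"y":0.2,"z":0,"wx":0,"wy":0,"wz":0}]'
python3 - <<'E'
from h import *
s=img("scene");t=img("top")
cv2.imwrite("pics/s10.png",np.hstack([cv2.resize(s["image"][130:260,230:350,::-1],(440,480)),cv2.resize(t["image"][170:270,300:390,::-1],(360,480),interpolation=cv2.INTER_CUBIC)]))
h=cv2.cvtColor(s["image"],cv2.COLOR_RGB2HSV);m=cv2.inRange(h,(8,100,70),(28,255,255));m[:150]=0;m[200:]=0;m[:,:275]=0;m[:,315:]=0
ht=cv2.cvtColor(t["image"],cv2.COLOR_RGB2HSV);mt=cv2.inRange(ht,(5,110,90),(25,255,255));mt[:195]=0;mt[230:]=0;mt[:,:325]=0;mt[:,365:]=0
bs=max(blobs(m,20,600),key=lambda b:b[1][4]);bt=max(blobs(mt,20,600),key=lambda b:b[1][4])
print(bs,bt,two(t,bt[0],s,bs[0]))
[print(*l) for l in spares(t)]
E
```

```text
time: 47.58
position: [0.4463, -0.2979, 0.3389]
tool_rot: [-3.123, -0.321, 0.002]
ft_force: [0.3, 0.5, -0.4]
grip_width: 0.867
grip_force: 0.0
(array([294.1, 175.6]), array([285, 170,  19,  12, 123], dtype=int32)) (array([343.1, 212.1]), array([335, 204,  18,  17, 168], dtype=int32)) (array([ 0.53401556, -0.07286316,  0.1814248 ]), np.float64(0.0010649696289406136))
[258.8 190.9] [0.6047 0.1809] [ 12  12 114]
[207.6 203.2] [0.5651 0.3367] [ 12  11 111]
[176.9 217.3] [0.5207 0.4292] [ 11  11 104]
```

View pics/s10.png

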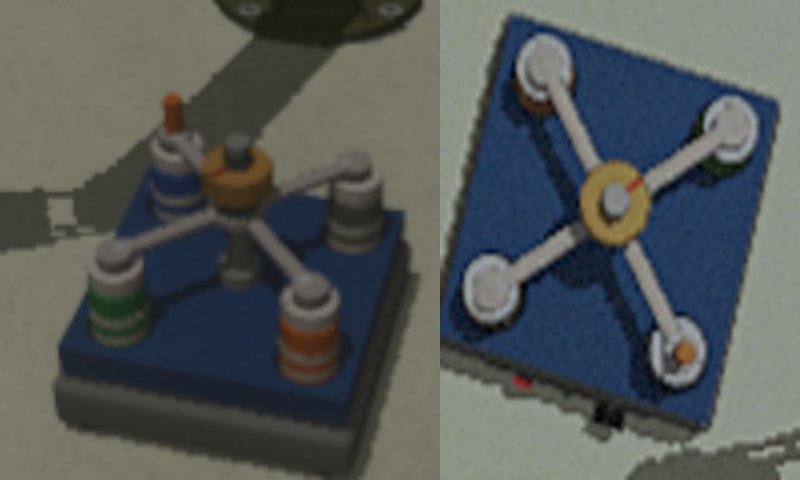

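The final view shows the four jars seated with a pad centred on each lid and the knob over pocket 2. The nut is about two turns lower and tight. The remaining spares are upright; the red one was nudged about 3 cm while the arm was elsewhere.

```bash
python3 -c "
from bench import ctrl
print(ctrl.close_job())"
```

```text
the job is handed in; nothing more can be done
None
```

The job is handed in: both empty pockets now hold a spare jar (grey in pocket 1, blue in pocket 2), the star clamp is at its stop with a pad over all four lids, and the ring nut is about two turns down and tight; the red spare was knocked about 3 cm, not by the arm, and still stands.

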